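Load two parts cases on the roller lane and log the batch

ROBOT

A 7-joint arm with a two-finger parallel gripper is mounted at the origin on the work surface; the furniture and walls round the work are solid. World frame = base frame: x ahead of the robot, y to its left, z up, the work surface at z = 0. Lengths are in m, angles in rad, forces in N, time in s.
With the tool pointing down it reaches from about 0.35 to 0.9 m from the base axis. Payload 8.1 kg.
Tool frame: the origin (TCP) lies on the centre line of the jaws, within the pads' length; the fingertips stand 14 mm ahead of it and the grasp point (between the pads) lies 5 mm behind it; z points along the fingers, y is the direction in which the jaws open and shut (so a half turn about z gives the same grasp; the last joint's range is limited). The gripper opens to 92 mm and grips with 3 to 60 N. Pads are 19 mm wide; open, the fingers measure 130 mm over their backs; the gripper's body (75 mm by 190 mm) begins 47 mm behind the grasp point.
Start: joints at [1.002, 0.434, 0.025, 1.573, -0.012, 1.134, -0.075], TCP at [0.281, -0.558, 0.241] pointing down, gripper open.
Joint ranges: [-2.62, 2.62], [-0.44, 2.09], [-1.27, 1.32], [0.08, 2.57], [-1.32, 4.46], [0.12, 2], [-2.74, 2.74]. Speed limits (rad/s): [2.22, 2.22, 3.01, 3.01, 3.14, 3.14, 3.14].

INTERFACE

Orientations are given as a rotation vector (axis times angle).
In Python, from cell import arm, optics gives the robot as it stands.
- The arm moves only by the shell command python3 -m creep 'ROWS' [FORCE]. ROWS is JSON, a list of rows, each an object with "translation": the shift along the tool's x, y, z in m, a list of three; "rot": the turn, a rotation vector about the tool's x, y, z in degrees, a list of three; "jaw": the finger opening in m, from 0 to 0.0918. In form: [{"translation": [x, y, z], "rot": [wx, wy, wz], "jaw": jaw}, ...]. A call has 1 to 12 rows; each row shifts and turns the commanded pose from where the row before left it, along the tool's axes as they then stand; what a row does not reach is not made up. A row lasts 1/12 s, in which the tool goes at most 41.7 mm and 7.16 degrees, less where a joint would pass 70% of its speed; a pose out of reach is approached as far as the arm can. A call is refused whole if a number of a shift passes 0.0417 or a number of a turn 7.16, either way. A call with a gripper value outside its range is refused whole. The fingers move at their own pace and stop on an object; FORCE is the grip in N (left out, the last holds). Time passes only in rows, so rows that do not move let the fingers close. It gives the time, the measured TCP pose, the force and the opening at its end, in the units of the state.
- arm.observe(): the state, without advancing time (a new reading comes with each control period).
- optics.get_image(name): name is "side" or "top" or "wrist"; returns the picture (400x640x3 uint8, red, green, blue); there is no depth.
- optics.camera_info(name): a dict with "fx", "fy", "cx", "cy" (pixels), "k1" (the pictures are not rectified: a ray, as slopes to the right and down, at radius r is drawn at 1 + k1 r^2 times it, then the intrinsics apply), "R" (3x3) and "t" (3): a world point X has camera coordinates R X + t. Camera axes: x right, y down, z forward; pixel columns grow to the right and rows downward; lengths in m; the calibration is good to about 2 mm. A picture is of the moment at which its call begins: read the wrist's pose just before it. camera_info takes no time and is no camera call; for the wrist camera it gives the pose at the moment of the call.
- arm.sign_off(): hands the job in, once; it reports no verdict.
Trained networks look in the newest picture that a camera, given by its name, has taken for a name from the list of things; names that differ only in an ending like _2 or _b are one class to them, and where a whole thing is asked for, a point or a joint stands for the part that bears it (a point fixed in the world has none). Each returns a list of dicts, best first, with "score" (0 to 1); they miss things now and then, are a little off and sometimes report something else, mostly with a low value. They report only what shows in the picture. A call takes as long as a camera call.
- optics.boxes_of(camera, thing): "location" ([column, row] in pixels, amid what is visible of it).
- optics.pinpoint(camera, thing): "location" ([column, row] in pixels: a listed point, or the origin of a listed thing).
The state is a dict: "clock": time; "joints": joint angles; "dq": joint speeds; "joint_efforts": joint torques, N m; "position": TCP position; "ee_rot": TCP orientation; "force": force on the tool from outside, world axes, zero at the start; "ft_torque": the same for the moment, N m; "width": opening from 0.0 (shut) to 1.0 (fully open).
Only numpy, scipy, OpenCV 4.12 (cv2) and the standard library are available. Lean on these libraries where they do the work, as an engineer would, in place of code of your own. Each camera call takes 0.05 s, during which the arm holds its last target.

TASK

Load the sloped roller lane: set the long parts case on the rollers at the raised end of the lane and let go, so that it rolls down by itself to the end stop, then do the same with the short case so that it comes to rest against the long one; set the cases down gently, without dropping them. Then log the load: push the batch counter back square against its steel bench stop and press the button on its front fully in, and leave the counter standing there. Leave the other tools where they are.

Things in the scene. Friction and masses are not known exactly. Their poses are not given: they have to be found in the camera images.
- rack: fixed roller lane: grey free-turning rollers between two aluminium side guides, 270 mm long, 62 mm clear between guides (110 over the feet). Origin on the bench below the lane's middle, z up, x level along the lane to the raised end; it descends to -x at 0.12 rad. Roller tops are 45 mm above the bench at x = 0, 29 at the low end, 61 at the raised end; guides stand 12 mm above roller tops
- lane_stop (a point): lane's centre line at roller-top height, on the face of the end stop (plate 26 mm above the roller tops) at the low end; the long case's end comes to rest here. Axes as rack. Two thin steel bridges cross the lane 65 and 105 mm on the low side of its middle, 62 to 65 mm above the roller tops: cases pass below
- lane_top (a point): lane's centre line at roller-top height, at the raised end, which is open; axes as rack. Rollers are 18 mm thick, 22 mm apart, lightly damped: a case let go rolls down at up to about 0.35 m/s
- long_case_center (a point): centre (half-way up) of the long parts case: a closed grey plastic case with an aluminium lid and steel latches, loose, 95 mm long (its x axis), 50 mm wide (y), 46 mm tall (z up), 0.2 to 0.4 kg; flat smooth sides; it stands on the bench, and its ends are alike
- short_case_center (a point): centre (half-way up) of the short parts case: a closed grey plastic case with an aluminium lid and steel latches, loose, 65 mm long (its x axis), 50 mm wide (y), 46 mm tall (z up), 0.15 to 0.3 kg; flat smooth sides; it stands on the bench, and its ends are alike
- button_face (a point): middle of the face of the counter's push button, a steel plunger 28 mm across on the counter's front (-x) face, 40 mm above the bench, 12 mm in front of the housing (8 mm proud of its collar). Axes as the counter: x from front to back, z up. It moves with counter and button
- counter_back (a point): middle of the back face of the batch counter, 40 mm above the bench; x points out of the back, towards the bench stop. The counter is a loose black box with a small display on top, 44 mm deep (x) without the button, 110 wide, 50 tall, about 0.23 kg; it slides on the base plate at 1 to 3 N
- button (a joint): travel of the counter's button: 0 out, 0.006 m fully in; its spring takes 1 N to start and 5 N to push home, and brings it out again
- stop_face (a point): middle of the front face of the bench stop, 40 mm above the bench: a fixed steel upright, 116 mm wide, 40 tall, at the back of a low base plate (top 13 mm above the bench, reaching 95 mm in front of it) on which the counter stands; x points into the face (the way to push the counter), z up; the counter starts 8 to 40 mm in front of it, slightly turned
- bench_stop: the same bench stop; origin on the bench under its front face, axes as stop_face
- puffer: red-brown rubber air puffer, 88 mm long, 42 mm tall, lying loose; not part of the job
- bottle: amber glass dropper bottle with a black cap, 28 mm across, 68 mm tall, loose; not part of the job
- hammer: small hammer with a thin wooden handle, 174 mm long, lying loose on the notebook; not part of the job
- block: black steel bench block, 44 x 66 x 22 mm, loose; not part of the job
- loupe: black eye loupe, 34 mm across, 30 mm tall, loose; not part of the job

How it is judged:
By the outcome, as a careful person would: the job done as asked, in the order asked, and still so for the second after the job is handed in, with the robot touching nothing.
It also fails if it takes over 64 s, if anything falls off the work surface, if the arm or the gripper's body presses on something with over 40 N, if the wrist force passes 120 N, or if a joint passes its speed limit or range.

## Working session

There is one attempt and no reset: what is moved stays moved. The work goes in short steps, Python scripts to look and compute and a shell command to move; the robot and the scene stay as the last step left them, time stands still between calls to the robot, and variables do not carry over. Pictures are saved under pics/ and viewed, and the job is handed in when it is done.

```bash
ls; mkdir -p pics; python3 - <<'E'
from cell import arm, optics
import cv2
print(arm.observe())
for n in("side","top","wrist"):
    im=optics.get_image(n); cv2.imwrite(f"pics/{n}0.png",im[:,:,::-1])
    i=optics.camera_info(n); print(n,i)
E
```

```text
pics
{'clock': 0.0, 'joints': array([ 1.00236915,  0.43521492,  0.02496747,  1.57412155, -0.01160867,
        1.13400008, -0.07511183]), 'dq': array([ 5.53059609e-05, -3.26884286e-04, -9.10525470e-04,  1.06150491e-03,
       -8.32839120e-04,  2.62010903e-04, -5.83382125e-04]), 'joint_efforts': array([ 2.22866795e-03, -6.67850661e+01,  9.86229032e-01, -3.14456749e+01,
       -6.03109784e-02,  4.27718216e-02,  2.29031002e-04]), 'position': array([ 0.2804542 , -0.55797823,  0.23994045]), 'ee_rot': array([-3.05531449e+00, -7.24647996e-01,  7.82870320e-04]), 'force': array([ 0.02746813, -0.47030043,  0.50480282]), 'ft_torque': array([-0.00959638, -0.0039698 , -0.00504155]), 'width': 1.0013573982069621}
side {'fx': 501.384467753472, 'fy': 501.384467753472, 'cx': 315.76363940538687, 'cy': 197.6747800178813, 'k1': -0.014343757570748994, 'R': array([[-0.99986264, -0.00413918, -0.01604908],
       [ 0.01322629,  0.38429686, -0.92311483],
       [ 0.00998855, -0.9232003 , -0.38418932]]), 't': array([0.50174081, 0.088795  , 1.13606103])}
top {'fx': 376.5353604598267, 'fy': 376.5353604598267, 'cx': 320.6307379735473, 'cy': 196.67585029099567, 'k1': -0.016882341149911603, 'R': array([[-0.01465747, -0.99987758, -0.00547633],
       [-0.99638716,  0.01506408, -0.08358051],
       [ 0.08365277,  0.00423146, -0.99648598]]), 't': array([-0.06452931,  0.52510267,  1.13740919])}
wrist {'fx': 356.63403135131335, 'fy': 356.63403135131335, 'cx': 323.40987527755453, 'cy': 201.7049801876535, 'k1': -0.07006206855124333, 'R': array([[ 4.48982853e-01, -8.93540018e-01, -7.96094996e-04],
       [-8.51872478e-01, -4.28314451e-01,  3.01429945e-01],
       [-2.69680698e-01, -1.34658705e-01, -9.53487994e-01]]), 't': array([-0.62400455, -0.03847091,  0.39107761])}
```

View pics/side0.png

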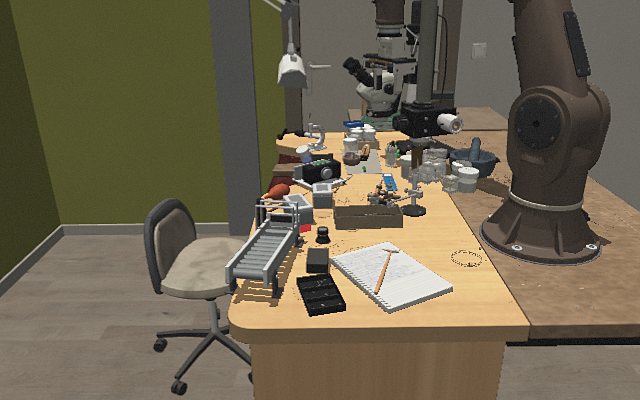

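View pics/top0.png

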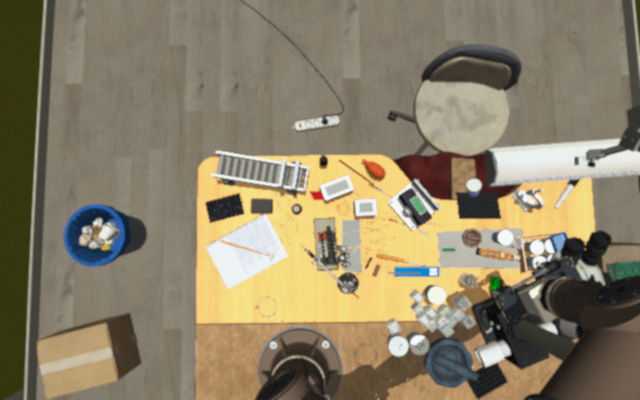

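```bash
cat > h.py <<'E'
import numpy as np, cv2
from cell import arm, optics
from scipy.spatial.transform import Rotation as Ro
def ray(i,px):
    u=(px[0]-i['cx'])/i['fx']; v=(px[1]-i['cy'])/i['fy']
    rd=np.hypot(u,v); r=rd
    for _ in range(20): r=rd/(1+i['k1']*r*r)
    s=r/rd if rd>0 else 1
    d=i['R'].T@np.array([u*s,v*s,1.]); o=-i['R'].T@i['t']
    return o,d
def onplane(cam,px,z,i=None):
    i=i or optics.camera_info(cam); o,d=ray(i,px); return o+d*(z-o[2])/d[2]
def proj(cam,X,i=None):
    i=i or optics.camera_info(cam); c=i['R']@np.asarray(X,float)+i['t']; u,v=c[:2]/c[2]; f=1+i['k1']*(u*u+v*v)
    return np.array([i['fx']*u*f+i['cx'],i['fy']*v*f+i['cy']])
def tri(a,b):
    A=np.zeros((3,3));B=np.zeros(3);
    rs=[ray(optics.camera_info(c),p) for c,p in (a,b)]
    for o,d in rs:
        d=d/np.linalg.norm(d);P=np.eye(3)-np.outer(d,d);A+=P;B+=P@o
    x=np.linalg.solve(A,B)
    return x,[np.linalg.norm(np.cross(x-o,d/np.linalg.norm(d))) for o,d in rs]
E
python3 - <<'E'
from h import *
T=["rack","lane_stop","lane_top","long_case_center","short_case_center","button_face","counter_back","stop_face","bench_stop"]
for t in T:
    r={}
    for c in("side","top"):
        l=optics.pinpoint(c,t); r[c]=[(np.round(x['location'],1).tolist(),round(x['score'],2)) for x in l[:2]]
    print(t,r)
    if r['side'] and r['top']:
        x,e=tri(("side",r['side'][0][0]),("top",r['top'][0][0])); print('   ',x.round(4),np.round(e,4))
print(arm.observe()['clock'])
E
```

```text
rack {'side': [([267.8, 263.9], 0.87)], 'top': [([261.5, 171.3], 0.75)]}
    [0.6045 0.1125 0.0038] [0.004 0.004]
lane_stop {'side': [([279.5, 223.7], 0.61)], 'top': [([303.5, 177.9], 0.74), ([261.4, 171.2], 0.3)]}
    [ 0.5832 -0.0206  0.0312] [0.0013 0.0013]
lane_top {'side': [([243.9, 275.7], 0.82)], 'top': [([214.2, 163.1], 0.78)]}
    [0.6277 0.2469 0.0574] [0.0002 0.0002]
long_case_center {'side': [([328.4, 173.9], 0.69), ([298.8, 208.0], 0.56)], 'top': []}
short_case_center {'side': [([323.7, 192.1], 0.67), ([320.6, 167.5], 0.32)], 'top': [([364.8, 208.6], 0.57), ([336.6, 188.6], 0.28)]}
    [ 0.483  -0.206   0.0333] [0.0017 0.0017]
button_face {'side': [([329.0, 174.6], 0.59)], 'top': [([406.5, 210.3], 0.36)]}
    [ 0.4711 -0.3315  0.0367] [0.0064 0.0064]
counter_back {'side': [([321.9, 193.7], 0.58), ([319.6, 166.6], 0.56)], 'top': [([420.3, 203.3], 0.56)]}
    [ 0.4944 -0.396  -0.0479] [0.0089 0.0089]
stop_face {'side': [([310.1, 172.8], 0.53)], 'top': [([424.4, 195.2], 0.68), ([420.4, 197.6], 0.59)]}
    [ 0.5219 -0.392   0.021 ] [0.0019 0.0019]
bench_stop {'side': [([312.8, 181.4], 0.89)], 'top': [([421.9, 196.9], 0.88), ([297.9, 208.5], 0.31)]}
    [ 0.5166 -0.3912 -0.006 ] [0.0042 0.0042]
1.05
```

```bash
python3 - <<'E'
import cv2
a=cv2.imread('pics/top0.png')[140:240,200:460]; cv2.imwrite('pics/topc.png',cv2.resize(a,None,fx=3,fy=3,interpolation=2))
a=cv2.imread('pics/side0.png')[140:320,220:460]; cv2.imwrite('pics/sidec.png',cv2.resize(a,None,fx=3,fy=3,interpolation=2))
E
```

```text
(no output)
```

View pics/topc.png

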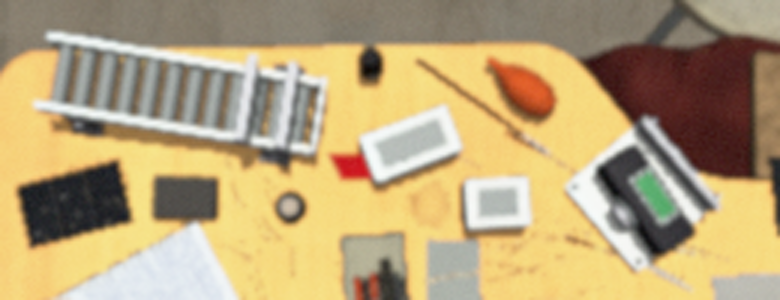

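View pics/sidec.png

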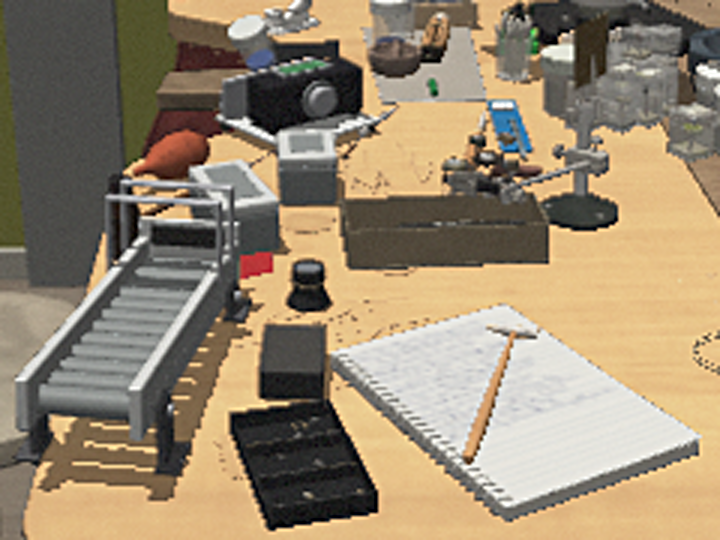

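View pics/wrist0.png

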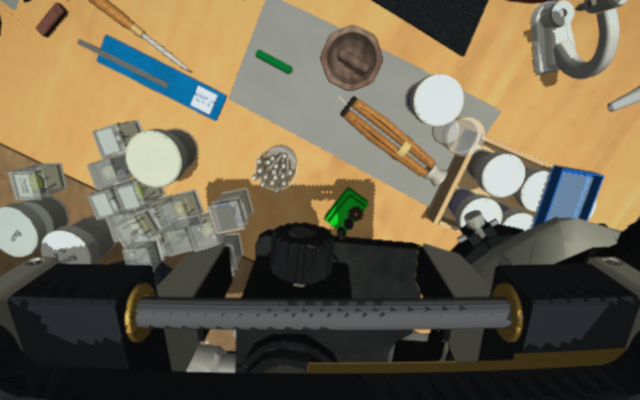

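```bash
cat >> h.py <<'E'
def pose():
    s=arm.observe(); return np.array(s['position']),Ro.from_rotvec(s['ee_rot'])
def target(yaw,pitch=0):
    # yaw: tool x heading (rad); pitch: tool x raised by this above horizontal
    x=np.array([np.cos(yaw)*np.cos(pitch),np.sin(yaw)*np.cos(pitch),np.sin(pitch)])
    y=np.array([np.sin(yaw),-np.cos(yaw),0.]); z=np.cross(x,y)
    return Ro.from_matrix(np.c_[x,y,z])
def go(p,yaw,pitch=0):
    P,R=pose(); T=target(yaw,pitch)
    d=R.inv().apply(np.asarray(p)-P); r=np.degrees((R.inv()*T).as_rotvec())
    d2=T.inv().apply(np.asarray(p)-P)
    print('tool-shift now(mm)',(d*1e3).round(1),'after-turn',(d2*1e3).round(1),'rot',r.round(2),'world d',((np.asarray(p)-P)*1e3).round(1))
def find(c,t,n=2):
    return [(np.round(x['location'],1).tolist(),round(x['score'],2)) for x in optics.pinpoint(c,t)[:n]]
def snap(c,name):
    im=optics.get_image(c); cv2.imwrite(f'pics/{name}.png',im[:,:,::-1]); return im
E
python3 - <<'E'
from h import *
P,R=pose(); i=optics.camera_info('wrist'); o=-i['R'].T@i['t']; print('cam in tool',R.inv().apply(o-P), 'camz in tool',R.inv().apply(i['R'][2]))
def q(ps,z,m='top'):
    w=np.array([onplane('top',(200+a/3,140+b/3),z) for a,b in ps]);print(w[:,:2].round(3).tolist(),'mean',w.mean(0).round(3)); 
    e=[w[(k+1)%4]-w[k] for k in range(4)];print([ (round(float(np.linalg.norm(v)),3),round(float(np.degrees(np.arctan2(v[1],v[0]))),1)) for v in e])
q([(362,150),(445,106),(460,140),(380,184)],.046)
q([(465,180),(527,178),(530,230),(467,232)],.046)
print(onplane('top',(364.8,208.6),.023),onplane('top',(336.6,188.6),.023))
print(onplane('side',(323.7,192.1),.023),onplane('side',(298.8,208),.023))
E
```

```text
cam in tool [ 0.08111833 -0.00047462 -0.14385509] camz in tool [-3.01317569e-01  3.52951048e-04  9.53523779e-01]
[[0.542, -0.073], [0.586, -0.157], [0.551, -0.172], [0.508, -0.09]] mean [ 0.547 -0.123  0.046]
[(0.095, -62.8), (0.038, -157.5), (0.092, 118.0), (0.039, 26.9)]
[[0.51, -0.176], [0.512, -0.238], [0.459, -0.24], [0.458, -0.177]] mean [ 0.485 -0.208  0.046]
[(0.062, -89.0), (0.052, -178.2), (0.063, 91.0), (0.052, 0.9)]
[ 0.48525128 -0.2072204   0.023     ] [ 0.54820141 -0.12189704  0.023     ]
[ 0.48109622 -0.23129929  0.023     ] [ 0.54428089 -0.12753561  0.023     ]
```

```bash
cat >> h.py <<'E'
def plan(p,yaw,pitch=0,n=None):
    P,R=pose(); T=target(yaw,pitch); rv=(R.inv()*T).as_rotvec(); d=np.asarray(p)-P
    if n is None: n=int(np.ceil(max(np.linalg.norm(d)/.038,np.degrees(np.linalg.norm(rv))/6.5,1)))
    for k in range(n):
        Rk=R*Ro.from_rotvec(rv*k/n)
        print(k+1,'t',Rk.inv().apply(d/n).round(4).tolist(),'r',np.degrees(rv/n).round(2).tolist())
E
python3 - <<'E'
from h import *
plan([.547,-.123,.2],np.radians(118))
E
```

```text
1 t [0.0289, -0.018, 0.0027] r [0.0, 0.0, -6.09]
2 t [0.0306, -0.0148, 0.0027] r [0.0, 0.0, -6.09]
3 t [0.032, -0.0115, 0.0027] r [0.0, 0.0, -6.09]
4 t [0.0331, -0.008, 0.0027] r [0.0, 0.0, -6.09]
5 t [0.0337, -0.0044, 0.0027] r [0.0, 0.0, -6.09]
6 t [0.034, -0.0008, 0.0027] r [0.0, 0.0, -6.09]
7 t [0.0339, 0.0028, 0.0027] r [0.0, 0.0, -6.09]
8 t [0.0334, 0.0063, 0.0027] r [0.0, 0.0, -6.09]
9 t [0.0326, 0.0099, 0.0027] r [0.0, 0.0, -6.09]
10 t [0.0313, 0.0133, 0.0027] r [0.0, 0.0, -6.09]
11 t [0.0298, 0.0165, 0.0027] r [0.0, 0.0, -6.09]
12 t [0.0278, 0.0196, 0.0027] r [0.0, 0.0, -6.09]
13 t [0.0256, 0.0224, 0.0027] r [0.0, 0.0, -6.09]
14 t [0.0231, 0.025, 0.0027] r [0.0, 0.0, -6.09]
15 t [0.0203, 0.0273, 0.0027] r [0.0, 0.0, -6.09]
```

```bash
python3 -m creep '[{"translation":[0.029,-0.018,0.0027],"rot":[0,0,-6.1],"jaw":0.0918},{"translation":[0.0306,-0.0148,0.0027],"rot":[0,0,-6.1],"jaw":0.0918},{"translation":[0.032,-0.0115,0.0027],"rot":[0,0,-6.1],"jaw":0.0918},{"translation":[0.033,-0.008,0.0027],"rot":[0,0,-6.1],"jaw":0.0918},{"translation":[0.0337,-0.0044,0.0027],"rot":[0,0,-6.1],"jaw":0.0918},{"translation":[0.034,-0.0008,0.0027],"rot":[0,0,-6.1],"jaw":0.0918},{"translation":[0.034,0.0028,0.0027],"rot":[0,0,-6.1],"jaw":0.0918},{"translation":[0.0334,0.0063,0.0027],"rot":[0,0,-6.1],"jaw":0.0918},{"translation":[0.0326,0.01,0.0027],"rot":[0,0,-6.1],"jaw":0.0918},{"translation":[0.0313,0.0133,0.0027],"rot":[0,0,-6.1],"jaw":0.0918},{"translation":[0.03,0.0165,0.0027],"rot":[0,0,-6.1],"jaw":0.0918},{"translation":[0.028,0.0196,0.0027],"rot":[0,0,-6.1],"jaw":0.0918}]'
python3 -m creep '[{"translation":[0.0256,0.0224,0.0027],"rot":[0,0,-6.1],"jaw":0.0918},{"translation":[0.023,0.025,0.0027],"rot":[0,0,-6.1],"jaw":0.0918},{"translation":[0.02,0.0273,0.0027],"rot":[0,0,-6.1],"jaw":0.0918},{"translation":[0,0,0],"rot":[0,0,0],"jaw":0.0918},{"translation":[0,0,0],"rot":[0,0,0],"jaw":0.0918}]'
python3 - <<'E'
from h import *
snap('wrist','w1'); i=optics.camera_info('wrist'); P,R=pose(); print(P,R.as_matrix()[:,0])
for t in("long_case_center","short_case_center"):
    for l,s in find('wrist',t): print(t,l,s,onplane('wrist',l,.023,i))
E
```

```text
clock: 2.05
position: [0.4942, -0.2082, 0.2085]
ee_rot: [2.015, 2.409, 0.0]
force: [0.6, 0.1, 0.8]
width: 1.0
clock: 2.47
position: [0.5475, -0.1203, 0.2001]
ee_rot: [-1.608, -2.698, -0.002]
force: [-0.3, -1.6, -0.6]
width: 1.0
[ 0.54675214 -0.12235978  0.2000435 ] [-4.72635906e-01  8.81257776e-01  1.79516853e-04]
long_case_center [325.6, 182.2] 0.75 [ 0.54794479 -0.12192573  0.023     ]
short_case_center [227.5, 230.1] 0.64 [ 0.48650684 -0.20932676  0.023     ]
```

View pics/w1.png

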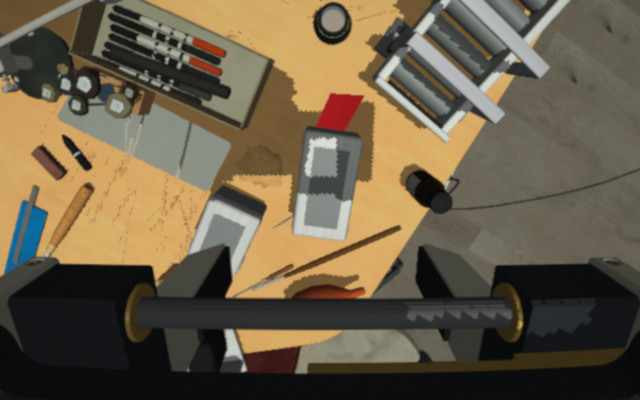

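```bash
python3 - <<'E'
import cv2
a=cv2.imread('pics/w1.png')[110:300,170:400]; cv2.imwrite('pics/w1c.png',cv2.resize(a,None,fx=3,fy=3,interpolation=2))
E
```

```text
(no output)
```

View pics/w1c.png

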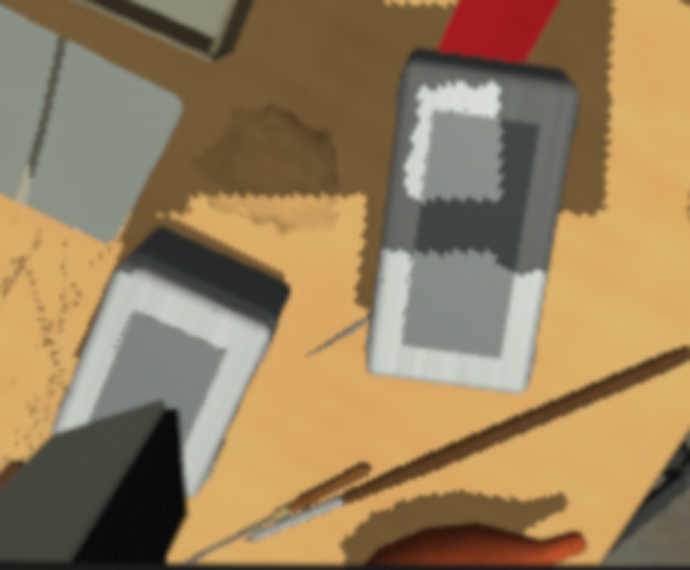

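```bash
python3 - <<'E'
from h import *
def L(a,b):
    A,B=[onplane('wrist',(170+p[0]/3,110+p[1]/3),.046) for p in(a,b)]; v=A-B; print(A.round(4),B.round(4),np.linalg.norm(v).round(4),np.degrees(np.arctan2(v[1],v[0])).round(1))
    return (A+B)/2
l=L((405,75),(368,372)); r=L((577,92),(525,388)); print((l+r)/2, np.linalg.norm(l-r))
L((405,75),(577,92));L((368,372),(525,388))
L((125,268),(57,430));L((272,325),(190,495));L((125,268),(272,325))
plan([.5475,-.1222,.1],np.radians(117.5))
E
```

```text
[ 0.5103 -0.091   0.046 ] [ 0.5409 -0.1752  0.046 ] 0.0896 110.0
[ 0.5546 -0.0727  0.046 ] [ 0.5852 -0.1575  0.046 ] 0.0902 109.8
[ 0.54776941 -0.1240988   0.046     ] 0.047821349206988925
[ 0.5103 -0.091   0.046 ] [ 0.5546 -0.0727  0.046 ] 0.048 -157.6
[ 0.5409 -0.1752  0.046 ] [ 0.5852 -0.1575  0.046 ] 0.0477 -158.3
[ 0.4631 -0.1794  0.046 ] [ 0.4644 -0.2383  0.046 ] 0.059 91.2
[ 0.509  -0.1751  0.046 ] [ 0.5101 -0.2393  0.046 ] 0.0642 91.0
[ 0.4631 -0.1794  0.046 ] [ 0.509  -0.1751  0.046 ] 0.046 -174.7
1 t [0.0004, 0.0007, 0.0334] r [-0.02, 0.01, 0.18]
2 t [0.0004, 0.0007, 0.0334] r [-0.02, 0.01, 0.18]
3 t [0.0004, 0.0007, 0.0334] r [-0.02, 0.01, 0.18]
```

```bash
python3 - <<'E'
from h import *
print('bottle base',onplane('wrist',(418,180),0.0),'cap',onplane('wrist',(440,203),.068))
print('puffer',[onplane('wrist',p,.02).round(3) for p in((290,292),(366,292))])
print('handle',[onplane('wrist',p,.005).round(3) for p in((400,228),(270,285),(240,295))])
c=np.array([.5477,-.123]);u=np.array([np.cos(np.radians(20.7)),np.sin(np.radians(20.7))])
print(c+u*.05,c-u*.05)
plan([.5477,-.123,.1],np.radians(110.7),n=4)
E
```

```text
bottle base [ 0.63062659 -0.08356745  0.        ] cap [ 0.63262164 -0.08500155  0.068     ]
puffer [array([ 0.571, -0.246,  0.02 ]), array([ 0.641, -0.209,  0.02 ])]
handle [array([ 0.64 , -0.135,  0.005]), array([ 0.551, -0.257,  0.005]), array([ 0.527, -0.285,  0.005])]
[ 0.5944722  -0.10532626] [ 0.5009278  -0.14067374]
1 t [0.0001, 0.0005, 0.025] r [-0.01, 0.01, 1.83]
2 t [0.0001, 0.0005, 0.025] r [-0.01, 0.01, 1.83]
3 t [0.0001, 0.0005, 0.025] r [-0.01, 0.01, 1.83]
4 t [0.0001, 0.0005, 0.025] r [-0.01, 0.01, 1.83]
```

```bash
python3 -m creep '[{"translation":[0.0002,0.0005,0.03],"rot":[0,0,1.83],"jaw":0.072},{"translation":[0.0002,0.0005,0.03],"rot":[0,0,1.83],"jaw":0.072},{"translation":[0,0.0005,0.03],"rot":[0,0,1.83],"jaw":0.072},{"translation":[0,0.0005,0.03],"rot":[0,0,1.83],"jaw":0.072},{"translation":[0,0,0],"rot":[0,0,0],"jaw":0.072},{"translation":[0,0,0],"rot":[0,0,0],"jaw":0.072}]'
python3 - <<'E'
from h import *
snap('wrist','w2')
plan([.5477,-.123,.032],np.radians(110.7),n=3)
for t in("long_case_center",):
    for l,s in find('wrist',t): print(t,l,s,onplane('wrist',l,.023))
E
```

```text
clock: 3.12
position: [0.547, -0.1225, 0.0796]
ee_rot: [-1.782, -2.584, 0.003]
force: [0.1, 0.5, 0.7]
width: 0.784
1 t [-0.0001, -0.0003, 0.0164] r [-0.0, 0.01, 0.05]
2 t [-0.0001, -0.0003, 0.0164] r [-0.0, 0.01, 0.05]
3 t [-0.0001, -0.0003, 0.0164] r [-0.0, 0.01, 0.05]
long_case_center [327.6, 228.4] 0.84 [ 0.55047183 -0.12065678  0.023     ]
```

View pics/w2.png

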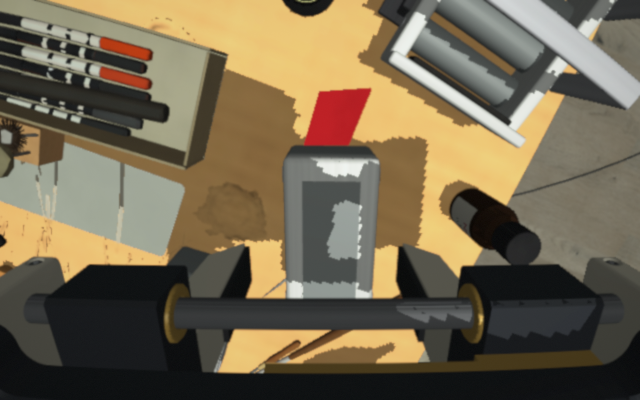

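```bash
python3 -m creep '[{"translation":[0,0,0.016],"rot":[0,0,0],"jaw":0.072},{"translation":[0,0,0.016],"rot":[0,0,0],"jaw":0.072},{"translation":[0,0,0.0155],"rot":[0,0,0],"jaw":0.072},{"translation":[0,0,0],"rot":[0,0,0],"jaw":0.045},{"translation":[0,0,0],"rot":[0,0,0],"jaw":0.045},{"translation":[0,0,0],"rot":[0,0,0],"jaw":0.045},{"translation":[0,0,0],"rot":[0,0,0],"jaw":0.045},{"translation":[0,0,0],"rot":[0,0,0],"jaw":0.045},{"translation":[0,0,0],"rot":[0,0,0],"jaw":0.045}]' 25
python3 - <<'E'
from h import *
snap('wrist','w3'); print(arm.observe()['width']*.0918)
for c in('top','side'):
  for t in ("lane_top","lane_stop"): print(c,t,find(c,t))
E
```

```text
clock: 3.97
position: [0.5497, -0.1216, 0.0345]
ee_rot: [1.781, 2.585, 0.002]
force: [-0.6, 0.6, 8.7]
width: 0.54
0.05002458505524262
top lane_top [([214.2, 163.1], 0.78)]
top lane_stop [([303.5, 177.9], 0.74), ([261.4, 171.2], 0.3)]
side lane_top [([243.9, 275.7], 0.82)]
side lane_stop [([279.5, 223.7], 0.61)]
```

View pics/w3.png

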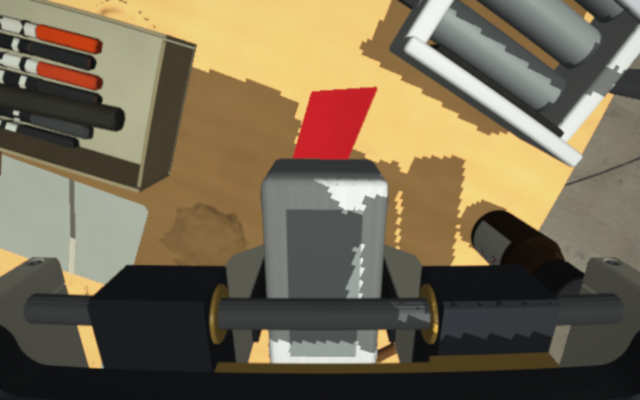

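```bash
python3 -m creep '[{"translation":[0,0,-0.01],"rot":[0,0,0],"jaw":0.045},{"translation":[0,0,-0.03],"rot":[0,0,0],"jaw":0.045},{"translation":[0,0,-0.04],"rot":[0,0,0],"jaw":0.045},{"translation":[0,0,-0.04],"rot":[0,0,0],"jaw":0.045},{"translation":[0,0,-0.038],"rot":[0,0,0],"jaw":0.045},{"translation":[0,0,0],"rot":[0,0,0],"jaw":0.045},{"translation":[0,0,0],"rot":[0,0,0],"jaw":0.045}]'
python3 - <<'E'
from h import *
s=80e-3;y=np.radians(80.55)
plan([.6055+s*np.cos(y),.113+s*np.sin(y),.19],y)
E
```

```text
clock: 4.8
position: [0.5495, -0.1216, 0.1937]
ee_rot: [1.78, 2.583, 0.003]
force: [-0.1, -0.6, -3.4]
width: 0.542
1 t [0.0298, 0.0196, 0.0004] r [0.03, 0.01, 3.37]
2 t [0.0309, 0.0178, 0.0004] r [0.03, 0.01, 3.37]
3 t [0.0319, 0.0159, 0.0004] r [0.03, 0.01, 3.37]
4 t [0.0328, 0.014, 0.0004] r [0.03, 0.01, 3.37]
5 t [0.0336, 0.0121, 0.0004] r [0.03, 0.01, 3.37]
6 t [0.0342, 0.0101, 0.0004] r [0.03, 0.01, 3.37]
7 t [0.0347, 0.0081, 0.0004] r [0.03, 0.01, 3.37]
8 t [0.0352, 0.006, 0.0004] r [0.03, 0.01, 3.37]
9 t [0.0355, 0.0039, 0.0004] r [0.03, 0.01, 3.37]
```

```bash
python3 -m creep '[{"translation":[0.0298,0.0196,0],"rot":[0,0,3.37],"jaw":0.045},{"translation":[0.0309,0.0178,0],"rot":[0,0,3.37],"jaw":0.045},{"translation":[0.0319,0.0159,0],"rot":[0,0,3.37],"jaw":0.045},{"translation":[0.0328,0.014,0],"rot":[0,0,3.37],"jaw":0.045},{"translation":[0.0336,0.0121,0],"rot":[0,0,3.37],"jaw":0.045},{"translation":[0.0342,0.0101,0],"rot":[0,0,3.37],"jaw":0.045},{"translation":[0.0347,0.0081,0],"rot":[0,0,3.37],"jaw":0.045},{"translation":[0.0352,0.006,0],"rot":[0,0,3.37],"jaw":0.045},{"translation":[0.0355,0.004,0],"rot":[0,0,3.37],"jaw":0.045},{"translation":[0,0,0],"rot":[0,0,0],"jaw":0.045},{"translation":[0,0,0],"rot":[0,0,0],"jaw":0.045}]'
python3 - <<'E'
from h import *
im=snap('wrist','w4'); snap('side','s4'); i=optics.camera_info('wrist')
for t in("lane_top",'rack','lane_stop'):
    for c in ('wrist','side','top'): print(c,t,find(c,t))
a=cv2.imread('pics/s4.png')[140:320,200:420]; cv2.imwrite('pics/s4c.png',cv2.resize(a,None,fx=3,fy=3,interpolation=2))
E
```

```text
clock: 5.72
position: [0.6157, 0.1951, 0.1886]
ee_rot: [-2.39, -2.035, 0.004]
force: [-0.1, -1.1, -4.0]
width: 0.541
wrist lane_top [([327.2, 129.3], 0.95)]
side lane_top [([246.8, 273.0], 0.63)]
top lane_top [([214.2, 163.1], 0.78)]
wrist rack []
side rack [([267.7, 263.2], 0.84)]
top rack [([261.5, 171.3], 0.75)]
wrist lane_stop []
side lane_stop [([281.5, 225.9], 0.63)]
top lane_stop [([303.5, 177.9], 0.74), ([261.4, 171.2], 0.3)]
```

View pics/w4.png

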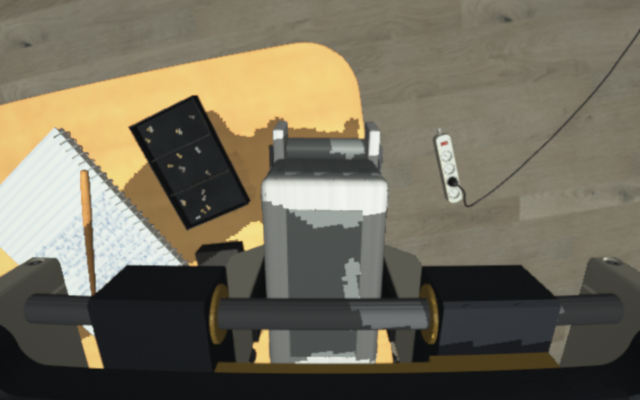

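View pics/s4c.png

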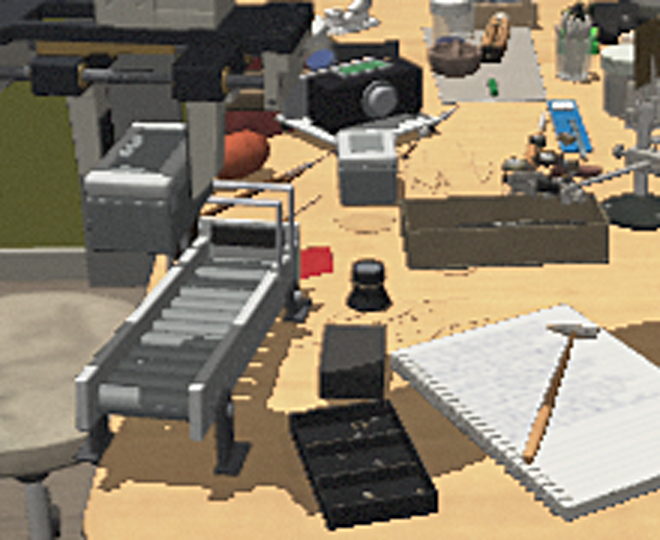

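```bash
python3 - <<'E'
from h import *
print(onplane('wrist',(327.2,129.3),.061),[onplane('wrist',p,.073) for p in((279,127),(374,127))])
x,_=tri(('side',(243.9,275.7)),('wrist',(327.2,129.3)));print(x,_)
x,_=tri(('top',(214.2,163.1)),('wrist',(327.2,129.3)));print(x,_)
# guide lines in top image at guide-top height, approx from crop
g=lambda p,z:onplane('top',(200+p[0]/3,140+p[1]/3),z)
for a,b,za,zb in(((48,37),(326,78),.073,.041),((36,106),(320,152),.073,.041)):
    A=g(a,za);B=g(b,zb);v=A-B;print(A.round(4),B.round(4),np.degrees(np.arctan2(v[1],v[0])))
E
```

```text
[0.62827008 0.24340174 0.061     ] [array([0.59417468, 0.25214382, 0.073     ]), array([0.66209249, 0.24077902, 0.073     ])]
[0.62841545 0.24279311 0.05497099] [np.float64(0.00018418790687873283), np.float64(0.00018418790687874345)]
[0.62725395 0.24430235 0.06484623] [np.float64(0.0011472486140448968), np.float64(0.0011472486140450195)]
[0.6571 0.2374 0.073 ] [ 0.6169 -0.0373  0.041 ] 81.66403627370774
[0.5882 0.2486 0.073 ] [ 0.5414 -0.0304  0.041 ] 80.48370952421114
```

```bash
python3 - <<'E'
from h import *
y=np.radians(80.55); u=np.array([np.cos(y),np.sin(y),0])
c=np.array([.6055,.1125,0])
def tp(s,h): return c+u*(s-h*np.sin(.12))+np.array([0,0,.045+.1206*s+h*np.cos(.12)])
print(tp(.078,.0345)); plan(tp(.078,.0345+.012),y,.12)
E
```

```text
[0.61762847 0.18536746 0.0886587 ]
1 t [-0.0025, 0.0004, 0.0301] r [0.0, 2.29, -0.02]
2 t [-0.0037, 0.0004, 0.03] r [0.0, 2.29, -0.02]
3 t [-0.0049, 0.0004, 0.0298] r [0.0, 2.29, -0.02]
```

```bash
python3 -m creep '[{"translation":[-0.0025,0.0004,0.03],"rot":[0,2.29,0],"jaw":0.045},{"translation":[-0.0037,0.0004,0.03],"rot":[0,2.29,0],"jaw":0.045},{"translation":[-0.0049,0.0004,0.03],"rot":[0,2.29,0],"jaw":0.045},{"translation":[0,0,0],"rot":[0,0,0],"jaw":0.045},{"translation":[0,0,0],"rot":[0,0,0],"jaw":0.045}]'
python3 - <<'E'
from h import *
im=snap('wrist','w5'); snap('side','s5')
a=cv2.imread('pics/s5.png')[140:320,200:420]; cv2.imwrite('pics/s5c.png',cv2.resize(a,None,fx=3,fy=3,interpolation=2))
y=np.radians(80.55); u=np.array([np.cos(y),np.sin(y),0])
c=np.array([.6055,.1125,0])
def tp(s,h): return c+u*(s-h*np.sin(.12))+np.array([0,0,.045+.1206*s+h*np.cos(.12)])
plan(tp(.078,.0345),y,.12)
E
```

```text
clock: 6.68
position: [0.6165, 0.1828, 0.0993]
ee_rot: [-2.337, -1.976, -0.134]
force: [0.6, 1.4, -1.5]
width: 0.545
1 t [-0.0022, -0.0008, 0.0136] r [0.12, -0.05, 0.03]
```

View pics/w5.png

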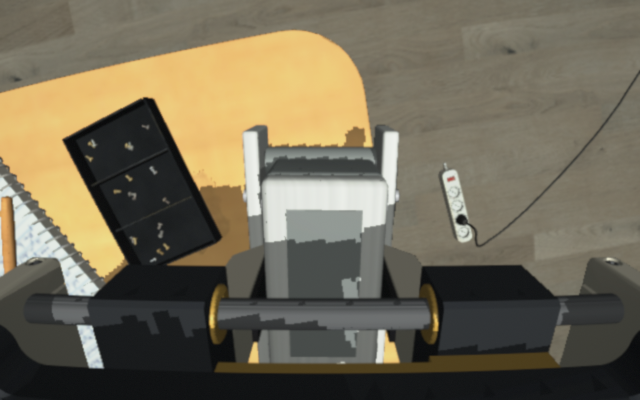

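View pics/s5c.png

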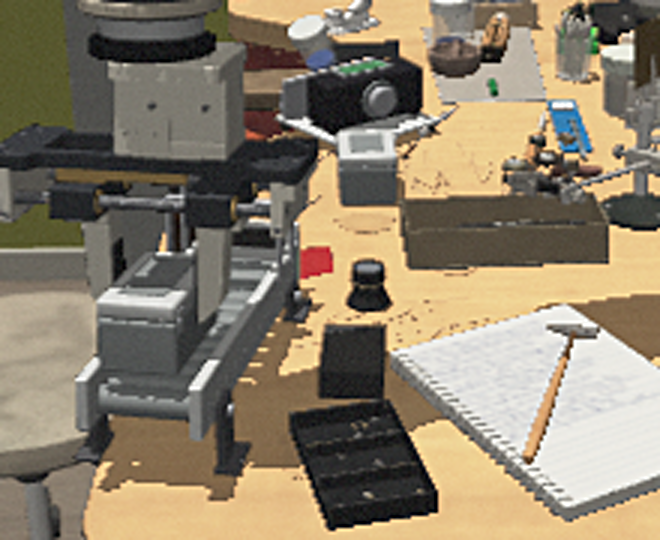

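```bash
python3 -m creep '[{"translation":[-0.001,-0.001,0.004],"rot":[0,0,0],"jaw":0.045},{"translation":[0,0,0.004],"rot":[0,0,0],"jaw":0.045},{"translation":[0,0,0],"rot":[0,0,0],"jaw":0.045},{"translation":[0,0,0],"rot":[0,0,0],"jaw":0.045}]'
python3 -m creep '[{"translation":[0,0,0.002],"rot":[0,0,0],"jaw":0.045},{"translation":[0,0,0],"rot":[0,0,0],"jaw":0.045},{"translation":[0,0,0],"rot":[0,0,0],"jaw":0.045}]'
```

```text
clock: 7.12
position: [0.6164, 0.1852, 0.0926]
ee_rot: [-2.335, -1.98, -0.14]
force: [0.4, -0.1, -3.6]
width: 0.544
clock: 7.37
position: [0.6164, 0.1849, 0.0902]
ee_rot: [-2.336, -1.979, -0.14]
force: [0.5, -0.3, -3.6]
width: 0.541
```

```bash
python3 -m creep '[{"translation":[0,0,0.001],"rot":[0,0,0],"jaw":0.045},{"translation":[0,0,0],"rot":[0,0,0],"jaw":0.045},{"translation":[0,0,0],"rot":[0,0,0],"jaw":0.045}]'
python3 -m creep '[{"translation":[0,0,0.001],"rot":[0,0,0],"jaw":0.045},{"translation":[0,0,0],"rot":[0,0,0],"jaw":0.045},{"translation":[0,0,0],"rot":[0,0,0],"jaw":0.045}]'
```

```text
clock: 7.62
position: [0.6165, 0.1849, 0.0892]
ee_rot: [-2.336, -1.978, -0.14]
force: [0.2, -0.0, -2.5]
width: 0.543
clock: 7.87
position: [0.6167, 0.1853, 0.0886]
ee_rot: [-2.336, -1.979, -0.141]
force: [-2.1, -1.1, -0.0]
width: 0.546
```

```bash
python3 -m creep '[{"translation":[0,0,0.0005],"rot":[0,0,0],"jaw":0.045},{"translation":[0,0,0],"rot":[0,0,0],"jaw":0.075},{"translation":[0,0,0],"rot":[0,0,0],"jaw":0.075},{"translation":[0,0,0],"rot":[0,0,0],"jaw":0.075},{"translation":[0,0,0],"rot":[0,0,0],"jaw":0.075},{"translation":[0,0,0],"rot":[0,0,0],"jaw":0.075},{"translation":[0,0,0],"rot":[0,0,0],"jaw":0.075},{"translation":[0,0,0],"rot":[0,0,0],"jaw":0.075},{"translation":[0,0,0],"rot":[0,0,0],"jaw":0.075},{"translation":[0,0,0],"rot":[0,0,0],"jaw":0.075}]'
python3 - <<'E'
from h import *
snap('wrist','w6'); snap('side','s6')
a=cv2.imread('pics/s6.png')[140:320,200:420]; cv2.imwrite('pics/s6c.png',cv2.resize(a,None,fx=3,fy=3,interpolation=2))
E
```

```text
clock: 8.7
position: [0.6165, 0.1851, 0.0878]
ee_rot: [-2.336, -1.978, -0.14]
force: [-0.3, -0.0, -0.5]
width: 0.815
```

View pics/w6.png

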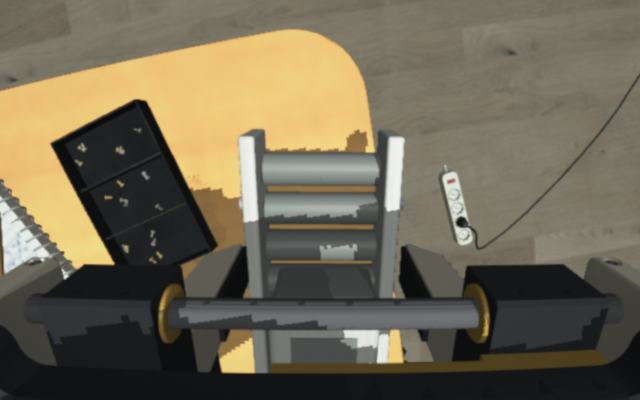

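View pics/s6c.png

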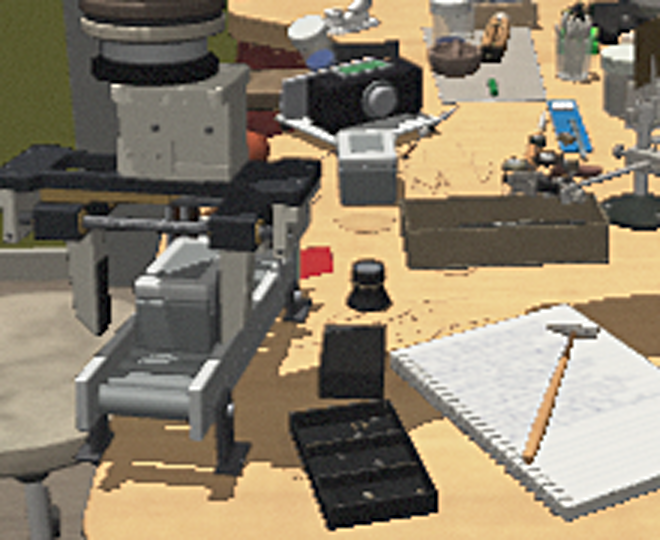

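```bash
python3 -m creep '[{"translation":[0,0,0],"rot":[0,0,0],"jaw":0.075},{"translation":[0,0,-0.02],"rot":[0,0,0],"jaw":0.075},{"translation":[0,0,-0.04],"rot":[0,0,0],"jaw":0.075},{"translation":[0,0,-0.04],"rot":[0,0,0],"jaw":0.075},{"translation":[0,0,-0.02],"rot":[0,0,0],"jaw":0.075},{"translation":[0,0,0],"rot":[0,0,0],"jaw":0.075},{"translation":[0,0,0],"rot":[0,0,0],"jaw":0.075}]'
python3 - <<'E'
from h import *
snap('wrist','w7'); snap('side','s7')
a=cv2.imread('pics/s7.png')[140:320,200:420]; cv2.imwrite('pics/s7c.png',cv2.resize(a,None,fx=3,fy=3,interpolation=2))
plan([.4855,-.208,.17],np.radians(91.1))
E
```

```text
clock: 9.38
position: [0.6149, 0.171, 0.2083]
ee_rot: [-2.337, -1.979, -0.144]
force: [-0.1, 1.5, -1.0]
width: 0.817
1 t [-0.036, -0.0058, -0.001] r [0.05, -0.62, -0.96]
2 t [-0.0359, -0.0064, -0.0006] r [0.05, -0.62, -0.96]
3 t [-0.0358, -0.007, -0.0002] r [0.05, -0.62, -0.96]
4 t [-0.0357, -0.0076, 0.0002] r [0.05, -0.62, -0.96]
5 t [-0.0355, -0.0082, 0.0006] r [0.05, -0.62, -0.96]
6 t [-0.0354, -0.0088, 0.0009] r [0.05, -0.62, -0.96]
7 t [-0.0352, -0.0094, 0.0013] r [0.05, -0.62, -0.96]
8 t [-0.0351, -0.01, 0.0017] r [0.05, -0.62, -0.96]
9 t [-0.0349, -0.0106, 0.0021] r [0.05, -0.62, -0.96]
10 t [-0.0347, -0.0111, 0.0025] r [0.05, -0.62, -0.96]
11 t [-0.0344, -0.0117, 0.0029] r [0.05, -0.62, -0.96]
```

View pics/w7.png

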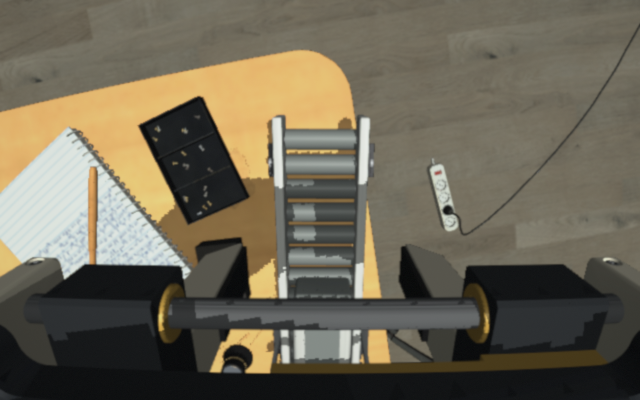

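View pics/s7c.png

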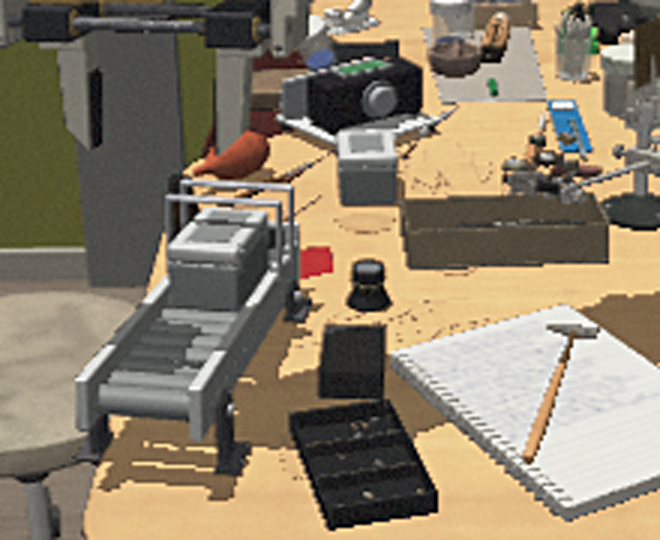

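```bash
python3 -m creep '[{"translation":[-0.036,-0.0058,-0.001],"rot":[0,-0.62,-0.96],"jaw":0.075},{"translation":[-0.036,-0.0064,-0.0006],"rot":[0,-0.62,-0.96],"jaw":0.075},{"translation":[-0.036,-0.007,-0.0002],"rot":[0,-0.62,-0.96],"jaw":0.075},{"translation":[-0.0357,-0.0076,0.0002],"rot":[0,-0.62,-0.96],"jaw":0.075},{"translation":[-0.0355,-0.0082,0.0006],"rot":[0,-0.62,-0.96],"jaw":0.075},{"translation":[-0.0354,-0.0088,0.001],"rot":[0,-0.62,-0.96],"jaw":0.075},{"translation":[-0.0352,-0.0094,0.0013],"rot":[0,-0.62,-0.96],"jaw":0.075},{"translation":[-0.035,-0.01,0.0017],"rot":[0,-0.62,-0.96],"jaw":0.075},{"translation":[-0.035,-0.0106,0.002],"rot":[0,-0.62,-0.96],"jaw":0.075},{"translation":[-0.0347,-0.011,0.0025],"rot":[0,-0.62,-0.96],"jaw":0.075},{"translation":[-0.0344,-0.0117,0.003],"rot":[0,-0.62,-0.96],"jaw":0.075},{"translation":[0,0,0],"rot":[0,0,0],"jaw":0.075}]'
python3 -m creep '[{"translation":[0,0,0],"rot":[0,0,0],"jaw":0.075},{"translation":[0,0,0],"rot":[0,0,0],"jaw":0.075}]'
python3 - <<'E'
from h import *
snap('wrist','w8'); snap('side','s8')
a=cv2.imread('pics/s8.png')[140:320,200:420]; cv2.imwrite('pics/s8c.png',cv2.resize(a,None,fx=3,fy=3,interpolation=2))
print(pose()[0]);plan([.4855,-.208,.034],np.radians(91.1))
for l,s in find('wrist','short_case_center'): print(l,s,onplane('wrist',l,.023))
E
```

```text
clock: 10.48
position: [0.4819, -0.2152, 0.1676]
ee_rot: [2.205, 2.23, 0.002]
force: [0.5, 0.0, -0.2]
width: 0.818
clock: 10.65
position: [0.4859, -0.2072, 0.169]
ee_rot: [2.197, 2.238, 0.012]
force: [-0.3, 0.3, -0.4]
width: 0.819
[ 0.48670442 -0.20637041  0.16960008]
1 t [-0.0004, -0.0007, 0.0339] r [0.15, -0.01, 0.02]
2 t [-0.0004, -0.0006, 0.0339] r [0.15, -0.01, 0.02]
3 t [-0.0004, -0.0005, 0.0339] r [0.15, -0.01, 0.02]
4 t [-0.0004, -0.0004, 0.0339] r [0.15, -0.01, 0.02]
[322.6, 191.0] 0.93 [ 0.48685091 -0.20680394  0.023     ]
```

View pics/w8.png

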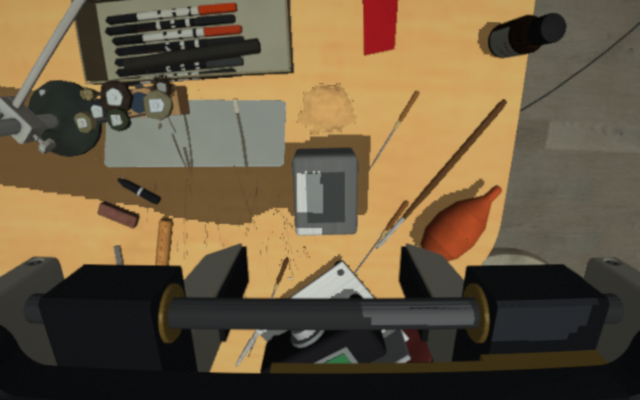

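View pics/s8c.png

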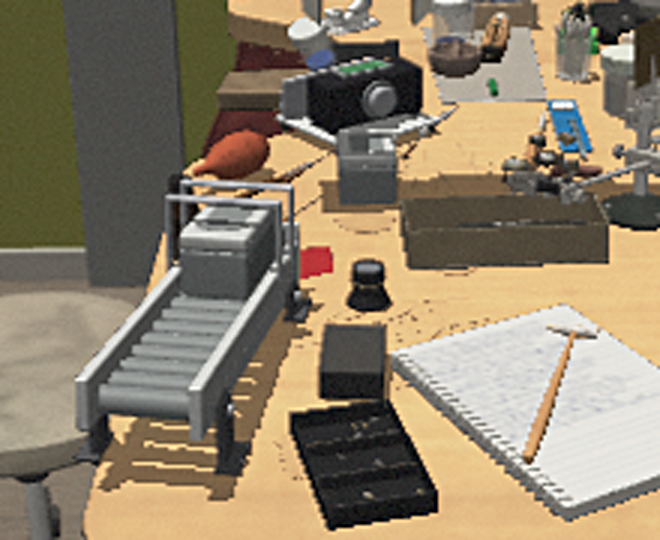

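```bash
python3 -m creep '[{"translation":[0,0,0.034],"rot":[0.15,0,0],"jaw":0.075},{"translation":[-0.001,0,0.034],"rot":[0.15,0,0],"jaw":0.075},{"translation":[0,0,0.034],"rot":[0.15,0,0],"jaw":0.075},{"translation":[0,0,0.022],"rot":[0.15,0,0],"jaw":0.075},{"translation":[0,0,0.0115],"rot":[0,0,0],"jaw":0.075},{"translation":[0,0,0],"rot":[0,0,0],"jaw":0.045},{"translation":[0,0,0],"rot":[0,0,0],"jaw":0.045},{"translation":[0,0,0],"rot":[0,0,0],"jaw":0.045},{"translation":[0,0,0],"rot":[0,0,0],"jaw":0.045},{"translation":[0,0,0],"rot":[0,0,0],"jaw":0.045},{"translation":[0,0,0],"rot":[0,0,0],"jaw":0.045}]' 25
python3 - <<'E'
from h import *
snap('wrist','w9'); print(arm.observe()['position'])
E
```

```text
clock: 11.72
position: [0.4885, -0.2093, 0.0361]
ee_rot: [2.198, 2.24, 0.002]
force: [-0.9, 0.7, 7.9]
width: 0.542
[ 0.48848922 -0.20936681  0.03614785]
```

View pics/w9.png

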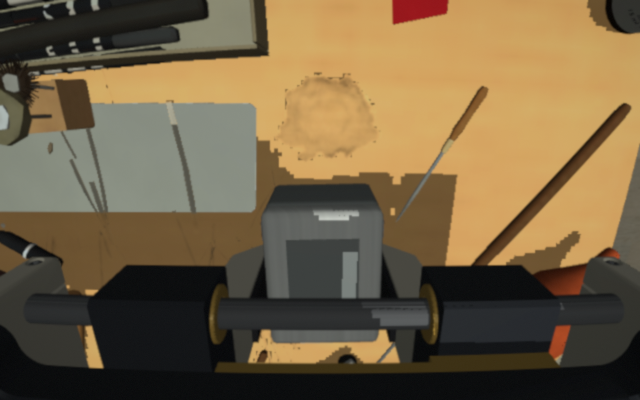

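```bash
python3 -m creep '[{"translation":[0,0,-0.01],"rot":[0,0,0],"jaw":0.045},{"translation":[0,0,-0.03],"rot":[0,0,0],"jaw":0.045},{"translation":[0,0,-0.04],"rot":[0,0,0],"jaw":0.045},{"translation":[0,0,-0.04],"rot":[0,0,0],"jaw":0.045},{"translation":[0,0,-0.036],"rot":[0,0,0],"jaw":0.045},{"translation":[0,0,0],"rot":[0,0,0],"jaw":0.045},{"translation":[0,0,0],"rot":[0,0,0],"jaw":0.045}]'
cat >> h.py <<'E'
_y=np.radians(80.55); _u=np.array([np.cos(_y),np.sin(_y),0]); _c=np.array([.6055,.1125,0])
def tp(s,h): return _c+_u*(s-h*np.sin(.12))+np.array([0,0,.045+.1206*s+h*np.cos(.12)])
E
python3 - <<'E'
from h import *
t=tp(.092,.05); t[2]=.19
plan(t,_y) if 0 else None
import h
plan(t,h._y)
E
```

```text
clock: 12.35
position: [0.4883, -0.2094, 0.1934]
ee_rot: [2.197, 2.238, 0.003]
force: [-0.4, 0.4, -3.1]
width: 0.546
1 t [0.0337, 0.0116, 0.0002] r [0.03, 0.01, 0.87]
2 t [0.0339, 0.011, 0.0003] r [0.03, 0.01, 0.87]
3 t [0.034, 0.0105, 0.0003] r [0.03, 0.01, 0.87]
4 t [0.0342, 0.01, 0.0003] r [0.03, 0.01, 0.87]
5 t [0.0343, 0.0095, 0.0003] r [0.03, 0.01, 0.87]
6 t [0.0345, 0.009, 0.0003] r [0.03, 0.01, 0.87]
7 t [0.0346, 0.0084, 0.0003] r [0.03, 0.01, 0.87]
8 t [0.0347, 0.0079, 0.0003] r [0.03, 0.01, 0.87]
9 t [0.0348, 0.0074, 0.0003] r [0.03, 0.01, 0.87]
10 t [0.035, 0.0068, 0.0003] r [0.03, 0.01, 0.87]
11 t [0.0351, 0.0063, 0.0003] r [0.03, 0.01, 0.87]
12 t [0.0351, 0.0058, 0.0003] r [0.03, 0.01, 0.87]
```

```bash
python3 -m creep '[{"translation":[0.0337,0.0116,0],"rot":[0,0,0.87],"jaw":0.045},{"translation":[0.034,0.011,0],"rot":[0,0,0.87],"jaw":0.045},{"translation":[0.034,0.0105,0],"rot":[0,0,0.87],"jaw":0.045},{"translation":[0.0342,0.01,0],"rot":[0,0,0.87],"jaw":0.045},{"translation":[0.0343,0.0095,0],"rot":[0,0,0.87],"jaw":0.045},{"translation":[0.0345,0.009,0],"rot":[0,0,0.87],"jaw":0.045},{"translation":[0.0346,0.0084,0],"rot":[0,0,0.87],"jaw":0.045},{"translation":[0.0347,0.008,0],"rot":[0,0,0.87],"jaw":0.045},{"translation":[0.035,0.0074,0],"rot":[0,0,0.87],"jaw":0.045},{"translation":[0.035,0.0068,0],"rot":[0,0,0.87],"jaw":0.045},{"translation":[0.035,0.0063,0],"rot":[0,0,0.87],"jaw":0.045},{"translation":[0.035,0.0058,0],"rot":[0,0,0.87],"jaw":0.045}]'
python3 -m creep '[{"translation":[0,0,0],"rot":[0,0,0],"jaw":0.045},{"translation":[0,0,0],"rot":[0,0,0],"jaw":0.045}]'
python3 - <<'E'
from h import *
import h
snap('side','s10'); snap('top','t10')
a=cv2.imread('pics/s10.png')[140:320,200:420]; cv2.imwrite('pics/s10c.png',cv2.resize(a,None,fx=3,fy=3,interpolation=2))
plan(tp(.092,.048),h._y,.12)
E
```

```text
clock: 13.35
position: [0.6174, 0.1991, 0.1885]
ee_rot: [-2.396, -2.032, 0.005]
force: [0.4, -0.1, -2.5]
width: 0.544
clock: 13.52
position: [0.6168, 0.2008, 0.1883]
ee_rot: [-2.389, -2.037, 0.004]
force: [-0.5, -0.2, -2.3]
width: 0.539
1 t [0.0005, 0.0007, 0.0283] r [-0.04, 2.34, 0.02]
2 t [-0.0007, 0.0007, 0.0283] r [-0.04, 2.34, 0.02]
3 t [-0.0019, 0.0007, 0.0283] r [-0.04, 2.34, 0.02]
```

View pics/s10c.png

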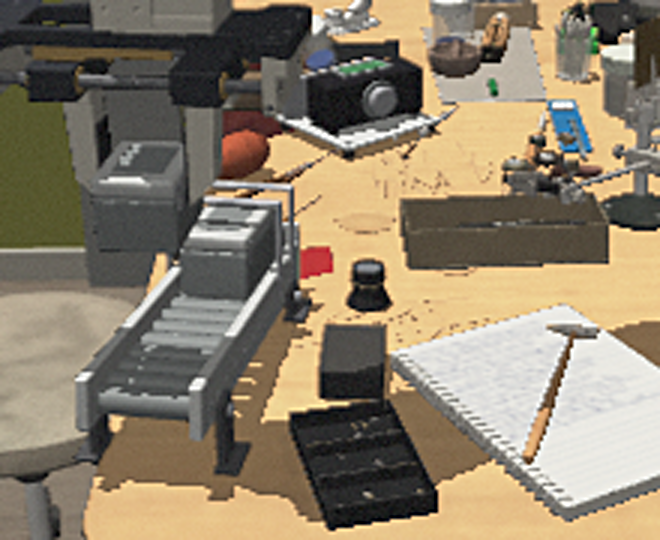

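```bash
python3 -m creep '[{"translation":[0.0005,0.0006,0.0283],"rot":[0,2.32,0],"jaw":0.045},{"translation":[-0.0007,0.0006,0.0283],"rot":[0,2.32,0],"jaw":0.045},{"translation":[-0.002,0.0006,0.0283],"rot":[0,2.32,0],"jaw":0.045},{"translation":[0,0,0],"rot":[0,0,0],"jaw":0.045},{"translation":[0,0,0],"rot":[0,0,0],"jaw":0.045}]'
python3 - <<'E'
from h import *
import h
snap('wrist','w11'); plan(tp(.092,.036),h._y,.12)
E
```

```text
clock: 14.03
position: [0.6192, 0.1955, 0.104]
ee_rot: [-2.337, -1.976, -0.134]
force: [0.0, 1.0, -1.6]
width: 0.54
1 t [-0.0004, -0.0008, 0.0143] r [0.01, 0.02, -0.02]
```

View pics/w11.png

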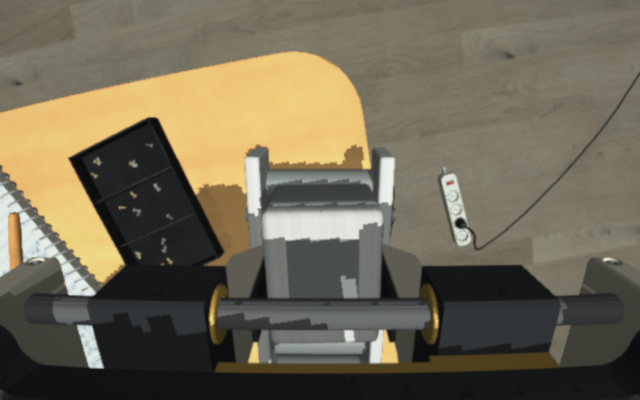

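```bash
python3 -m creep '[{"translation":[0,-0.0012,0.005],"rot":[0,0,0],"jaw":0.045},{"translation":[0,0,0.005],"rot":[0,0,0],"jaw":0.045},{"translation":[0,0,0],"rot":[0,0,0],"jaw":0.045},{"translation":[0,0,0],"rot":[0,0,0],"jaw":0.045}]'
python3 -m creep '[{"translation":[0,0,0.0015],"rot":[0,0,0],"jaw":0.045},{"translation":[0,0,0],"rot":[0,0,0],"jaw":0.045},{"translation":[0,0,0],"rot":[0,0,0],"jaw":0.045}]'
```

```text
clock: 14.42
position: [0.6194, 0.201, 0.0961]
ee_rot: [-2.333, -1.982, -0.143]
force: [0.2, -0.3, -1.8]
width: 0.544
clock: 14.67
position: [0.6195, 0.2005, 0.0942]
ee_rot: [-2.334, -1.98, -0.142]
force: [-1.1, 0.2, -2.8]
width: 0.54
```

```bash
python3 -m creep '[{"translation":[0,0,0.001],"rot":[0,0,0],"jaw":0.045},{"translation":[0,0,0],"rot":[0,0,0],"jaw":0.045},{"translation":[0,0,0],"rot":[0,0,0],"jaw":0.045}]'
python3 -m creep '[{"translation":[0,0,0.001],"rot":[0,0,0],"jaw":0.045},{"translation":[0,0,0],"rot":[0,0,0],"jaw":0.045},{"translation":[0,0,0],"rot":[0,0,0],"jaw":0.045}]'
```

```text
clock: 14.92
position: [0.6194, 0.2005, 0.0931]
ee_rot: [-2.334, -1.98, -0.142]
force: [0.5, -0.1, -2.7]
width: 0.546
clock: 15.17
position: [0.6196, 0.2007, 0.0923]
ee_rot: [-2.334, -1.98, -0.143]
force: [-0.4, 0.2, 0.8]
width: 0.544
```

Contact (force went from -2.7 to +0.8). Release.

```bash
python3 -m creep '[{"translation":[0,0,0.0003],"rot":[0,0,0],"jaw":0.045},{"translation":[0,0,0],"rot":[0,0,0],"jaw":0.075},{"translation":[0,0,0],"rot":[0,0,0],"jaw":0.075},{"translation":[0,0,0],"rot":[0,0,0],"jaw":0.075},{"translation":[0,0,0],"rot":[0,0,0],"jaw":0.075},{"translation":[0,0,0],"rot":[0,0,0],"jaw":0.075},{"translation":[0,0,0],"rot":[0,0,0],"jaw":0.075},{"translation":[0,0,0],"rot":[0,0,0],"jaw":0.075},{"translation":[0,0,0],"rot":[0,0,0],"jaw":0.075},{"translation":[0,0,0],"rot":[0,0,0],"jaw":0.075},{"translation":[0,0,0],"rot":[0,0,0],"jaw":0.075},{"translation":[0,0,0],"rot":[0,0,0],"jaw":0.075}]'
python3 -m creep '[{"translation":[0,0,-0.02],"rot":[0,0,0],"jaw":0.075},{"translation":[0,0,-0.04],"rot":[0,0,0],"jaw":0.075},{"translation":[0,0,-0.04],"rot":[0,0,0],"jaw":0.075},{"translation":[0,0,-0.03],"rot":[0,0,0],"jaw":0.075},{"translation":[0,0,0],"rot":[0,0,0],"jaw":0.075},{"translation":[0,0,0],"rot":[0,0,0],"jaw":0.075}]'
python3 - <<'E'
from h import *
snap('side','s12'); snap('wrist','w12'); snap('top','t12')
a=cv2.imread('pics/s12.png')[140:320,200:420]; cv2.imwrite('pics/s12c.png',cv2.resize(a,None,fx=3,fy=3,interpolation=2))
for t in("button_face","counter_back","stop_face","bench_stop"):
  for c in("side","top"):print(t,c,find(c,t))
E
```

```text
clock: 16.17
position: [0.6195, 0.2007, 0.0919]
ee_rot: [-2.334, -1.98, -0.142]
force: [0.1, -0.2, -0.8]
width: 0.819
clock: 16.67
position: [0.6179, 0.1854, 0.2231]
ee_rot: [-2.335, -1.981, -0.148]
force: [-0.9, -0.2, -0.6]
width: 0.816
button_face side [([326.9, 172.1], 0.44)]
button_face top [([407.5, 213.1], 0.42)]
counter_back side [([320.4, 168.3], 0.55), ([281.7, 224.7], 0.31)]
counter_back top [([420.0, 204.4], 0.87), ([262.8, 172.5], 0.44)]
stop_face side [([311.7, 171.5], 0.74), ([313.3, 178.3], 0.74)]
stop_face top [([423.6, 196.3], 0.65)]
bench_stop side [([311.8, 179.4], 0.63)]
bench_stop top [([418.6, 195.2], 0.78), ([262.7, 171.5], 0.69)]
```

View pics/s12c.png

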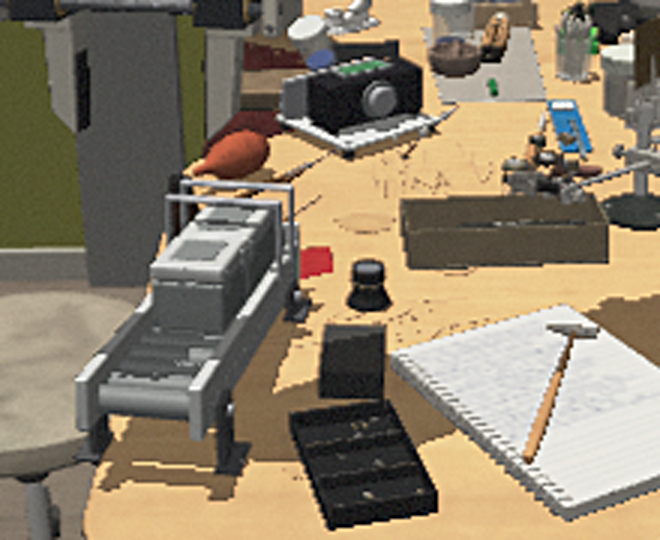

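View pics/w12.png

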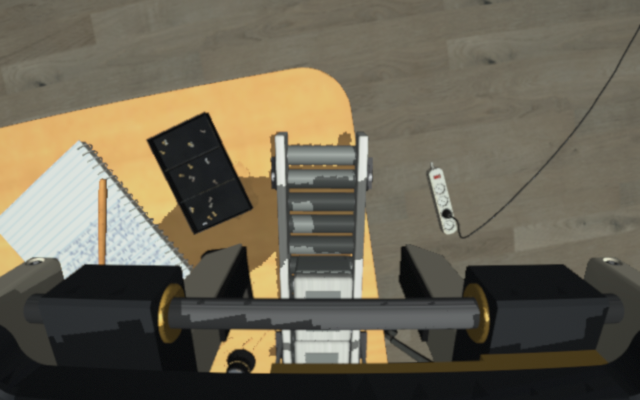

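```bash
python3 - <<'E'
from h import *
B=onplane('top',(407.2,212.5),.04);C=onplane('top',(420.,204.2),.04);S=onplane('top',(424,195.7),.04);print(B,C,S)
v=S-B;print(np.degrees(np.arctan2(v[1],v[0])))
print(arm.observe()['joints'])
plan([.50,-.37,.22],np.radians(133))
E
```

```text
[ 0.47067879 -0.33299565  0.04      ] [ 0.49518091 -0.372572    0.04      ] [ 0.52078846 -0.38564795  0.04      ]
-46.41736732808531
[-0.00783879  0.50057312 -0.45948428  1.56936059  0.13018823  1.05326743
 -0.63457643]
1 t [-0.0375, -0.0017, -0.0045] r [0.21, -0.43, -3.49]
2 t [-0.0374, -0.004, -0.0042] r [0.21, -0.43, -3.49]
3 t [-0.0371, -0.0062, -0.0039] r [0.21, -0.43, -3.49]
4 t [-0.0367, -0.0085, -0.0036] r [0.21, -0.43, -3.49]
5 t [-0.0361, -0.0107, -0.0033] r [0.21, -0.43, -3.49]
6 t [-0.0354, -0.0129, -0.003] r [0.21, -0.43, -3.49]
7 t [-0.0346, -0.0151, -0.0027] r [0.21, -0.43, -3.49]
8 t [-0.0336, -0.0171, -0.0024] r [0.21, -0.43, -3.49]
9 t [-0.0325, -0.0192, -0.0021] r [0.21, -0.43, -3.49]
10 t [-0.0313, -0.0211, -0.0018] r [0.21, -0.43, -3.49]
11 t [-0.03, -0.023, -0.0014] r [0.21, -0.43, -3.49]
12 t [-0.0286, -0.0248, -0.0011] r [0.21, -0.43, -3.49]
13 t [-0.027, -0.0265, -0.0008] r [0.21, -0.43, -3.49]
14 t [-0.0254, -0.0281, -0.0005] r [0.21, -0.43, -3.49]
15 t [-0.0236, -0.0296, -0.0002] r [0.21, -0.43, -3.49]
```

```bash
python3 -m creep '[{"translation":[-0.0375,-0.0017,-0.0045],"rot":[0.21,-0.43,-3.49],"jaw":0.06},{"translation":[-0.0374,-0.004,-0.0042],"rot":[0.21,-0.43,-3.49],"jaw":0.06},{"translation":[-0.037,-0.0062,-0.004],"rot":[0.21,-0.43,-3.49],"jaw":0.06},{"translation":[-0.0367,-0.0085,-0.0036],"rot":[0.21,-0.43,-3.49],"jaw":0.06},{"translation":[-0.036,-0.0107,-0.0033],"rot":[0.21,-0.43,-3.49],"jaw":0.06},{"translation":[-0.0354,-0.013,-0.003],"rot":[0.21,-0.43,-3.49],"jaw":0.06},{"translation":[-0.0346,-0.015,-0.0027],"rot":[0.21,-0.43,-3.49],"jaw":0.06},{"translation":[-0.0336,-0.017,-0.0024],"rot":[0.21,-0.43,-3.49],"jaw":0.06},{"translation":[-0.0325,-0.019,-0.002],"rot":[0.21,-0.43,-3.49],"jaw":0.06},{"translation":[-0.0313,-0.021,-0.0018],"rot":[0.21,-0.43,-3.49],"jaw":0.06},{"translation":[-0.03,-0.023,-0.0014],"rot":[0.21,-0.43,-3.49],"jaw":0.06},{"translation":[-0.0286,-0.025,-0.001],"rot":[0.21,-0.43,-3.49],"jaw":0.06}]'
python3 -m creep '[{"translation":[-0.027,-0.0265,-0.0008],"rot":[0.21,-0.43,-3.49],"jaw":0.06},{"translation":[-0.0254,-0.028,-0.0005],"rot":[0.21,-0.43,-3.49],"jaw":0.06},{"translation":[-0.0236,-0.0296,0],"rot":[0.21,-0.43,-3.49],"jaw":0.06},{"translation":[0,0,0],"rot":[0,0,0],"jaw":0.06},{"translation":[0,0,0],"rot":[0,0,0],"jaw":0.06}]'
python3 - <<'E'
from h import *
snap('side','s13'); snap('wrist','w13');i=optics.camera_info('wrist');print(pose()[0],arm.observe()['joints'])
for t in("button_face","counter_back","stop_face","bench_stop"):
  f=find('wrist',t);print(t,f,[onplane('wrist',l,0 if 'ben' in t else .04,i).round(4).tolist() for l,s in f])
a=cv2.imread('pics/s13.png')[140:320,200:420]; cv2.imwrite('pics/s13c.png',cv2.resize(a,None,fx=3,fy=3,interpolation=2))
E
```

```text
clock: 18.22
position: [0.523, -0.2604, 0.2203]
ee_rot: [-1.498, -2.744, -0.03]
force: [0.9, -0.7, 0.2]
width: 0.654
clock: 18.63
position: [0.4989, -0.3726, 0.2191]
ee_rot: [1.259, 2.878, -0.0]
force: [0.3, 1.2, 0.4]
width: 0.651
[ 0.50062755 -0.36891505  0.21963895] [ 0.91350312  0.50760001 -0.54368172  1.57417102  0.27917262  1.13750047
  1.0590344 ]
button_face [([333.9, 120.8], 0.65)] [[0.4692, -0.322, 0.04]]
counter_back [([321.5, 184.5], 0.9)] [[0.5011, -0.3725, 0.04]]
stop_face [([324.1, 212.6], 0.88)] [[0.5219, -0.3913, 0.04]]
bench_stop [([327.0, 196.5], 0.86), ([494.8, 150.6], 0.37)] [[0.5215, -0.3861, 0.0], [0.6153, -0.2303, 0.0]]
```

View pics/w13.png

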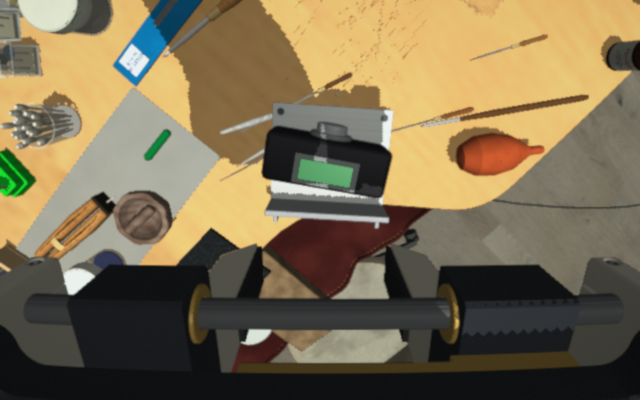

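View pics/s13c.png

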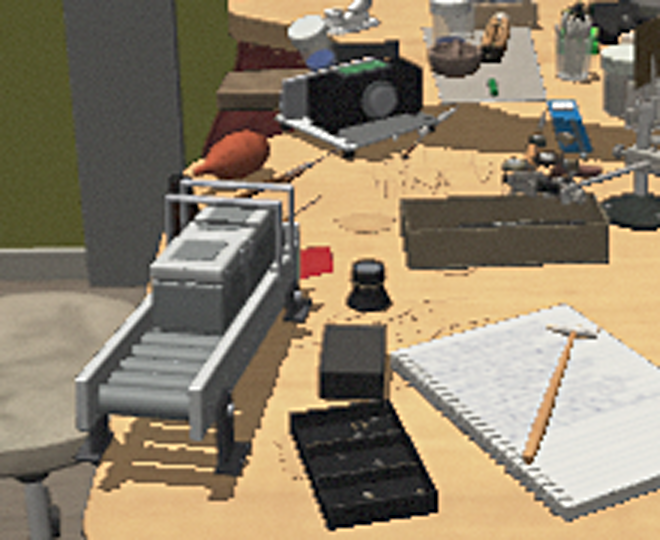

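```bash
python3 - <<'E'
import cv2
a=cv2.imread('pics/w13.png')[90:235,250:405]; cv2.imwrite('pics/w13c.png',cv2.resize(a,None,fx=4,fy=4,interpolation=2))
E
```

```text
(no output)
```

View pics/w13c.png

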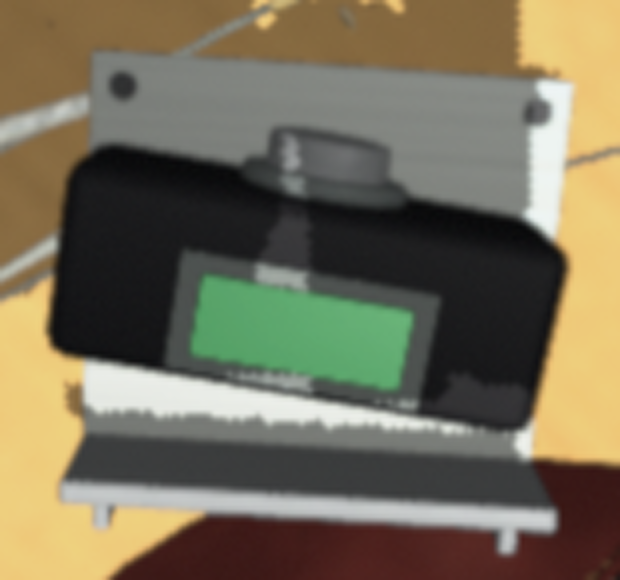

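```bash
python3 - <<'E'
from h import *
def L(n,a,b,z):
    A,B=[onplane('wrist',(250+p[0]/4,90+p[1]/4),z) for p in(a,b)]; v=B-A; m=(A+B)/2; print(n,A.round(4),B.round(4),'mid',m.round(4),np.linalg.norm(v).round(4),'normal yaw',(np.degrees(np.arctan2(v[1],v[0]))-90).round(1));return m
L('stop53',(62,485),(556,512),.053);L('stop40',(62,485),(556,512),.04)
L('platefront',(92,52),(572,85),.013)
L('platenearstop',(84,432),(530,458),.013)
L('cback',(52,352),(522,428),.063)
L('cfront',(75,165),(562,250),.063)
for z in(.04,.054):print('button',onplane('wrist',(250+(273+388)/8,90+(128+152)/8),z))
E
```

```text
stop53 [ 0.4789 -0.4236  0.053 ] [ 0.5671 -0.3502  0.053 ] mid [ 0.523  -0.3869  0.053 ] 0.1148 normal yaw -50.2
stop40 [ 0.4804 -0.4285  0.04  ] [ 0.5722 -0.3519  0.04  ] mid [ 0.5263 -0.3902  0.04  ] 0.1196 normal yaw -50.2
platefront [ 0.4177 -0.3503  0.013 ] [ 0.5068 -0.2772  0.013 ] mid [ 0.4622 -0.3137  0.013 ] 0.1153 normal yaw -50.6
platenearstop [ 0.4782 -0.4235  0.013 ] [ 0.5672 -0.3499  0.013 ] mid [ 0.5227 -0.3867  0.013 ] 0.1155 normal yaw -50.4
cback [ 0.4563 -0.3981  0.063 ] [ 0.5432 -0.3403  0.063 ] mid [ 0.4998 -0.3692  0.063 ] 0.1043 normal yaw -56.4
cfront [ 0.4338 -0.3641  0.063 ] [ 0.521  -0.3069  0.063 ] mid [ 0.4774 -0.3355  0.063 ] 0.1044 normal yaw -56.7
button [ 0.47122135 -0.3251389   0.04      ]
button [ 0.47001485 -0.32441605  0.054     ]
```

```bash
python3 - <<'E'
from h import *
plan([.452,-.309,.12],np.radians(129.7),n=4)
E
```

```text
1 t [0.0192, 0.0012, 0.025] r [0.02, 0.01, 0.86]
2 t [0.0192, 0.0009, 0.025] r [0.02, 0.01, 0.86]
3 t [0.0192, 0.0006, 0.025] r [0.02, 0.01, 0.86]
4 t [0.0192, 0.0003, 0.025] r [0.02, 0.01, 0.86]
```

```bash
python3 -m creep '[{"translation":[0.0192,0.0012,0.025],"rot":[0,0,0.86],"jaw":0.06},{"translation":[0.0192,0.001,0.025],"rot":[0,0,0.86],"jaw":0.06},{"translation":[0.0192,0.0006,0.025],"rot":[0,0,0.86],"jaw":0.06},{"translation":[0.0192,0.0003,0.025],"rot":[0,0,0.86],"jaw":0.06},{"translation":[0,0,0],"rot":[0,0,0],"jaw":0.06},{"translation":[0,0,0],"rot":[0,0,0],"jaw":0.06}]'
python3 - <<'E'
from h import *
snap('side','s14'); snap('wrist','w14')
a=cv2.imread('pics/s14.png')[100:280,220:440]; cv2.imwrite('pics/s14c.png',cv2.resize(a,None,fx=3,fy=3,interpolation=2))
plan([.452,-.309,.039],np.radians(129.7),n=3)
E
```

```text
clock: 19.43
position: [0.4507, -0.3088, 0.1189]
ee_rot: [-1.333, -2.843, -0.001]
force: [0.2, -0.3, 0.1]
width: 0.654
1 t [0.0007, 0.0001, 0.0272] r [0.03, 0.05, -0.02]
2 t [0.0007, 0.0001, 0.0272] r [0.03, 0.05, -0.02]
3 t [0.0007, 0.0001, 0.0272] r [0.03, 0.05, -0.02]
```

View pics/s14c.png

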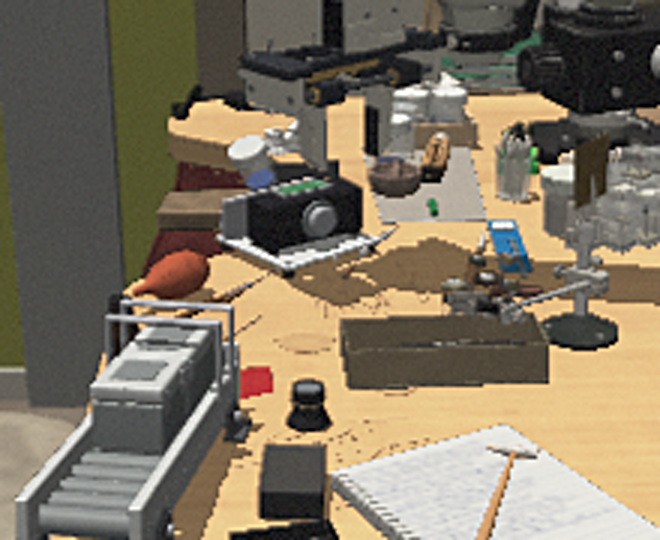

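View pics/w14.png

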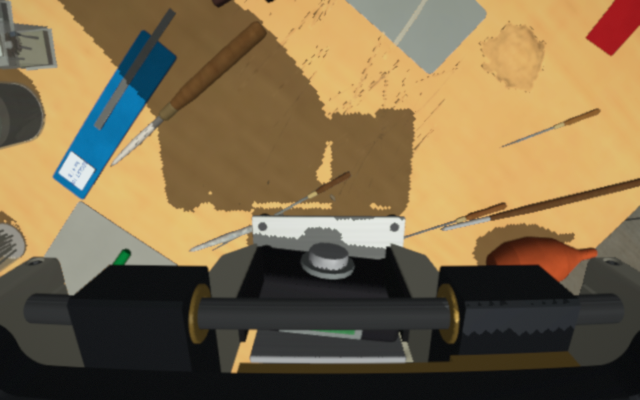

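```bash
python3 -m creep '[{"translation":[0.0007,0,0.027],"rot":[0,0,0],"jaw":0.06},{"translation":[0.0007,0,0.027],"rot":[0,0,0],"jaw":0.06},{"translation":[0.0007,0,0.027],"rot":[0,0,0],"jaw":0.06},{"translation":[0,0,0],"rot":[0,0,0],"jaw":0.06},{"translation":[0,0,0],"rot":[0,0,0],"jaw":0.06}]'
python3 - <<'E'
from h import *
snap('side','s15'); snap('wrist','w15')
a=cv2.imread('pics/s15.png')[100:240,240:400]; cv2.imwrite('pics/s15c.png',cv2.resize(a,None,fx=4,fy=4,interpolation=2))
plan([.4524,-.3092,.039],np.radians(129.7),n=1)
E
```

```text
clock: 19.95
position: [0.4509, -0.309, 0.0389]
ee_rot: [1.337, 2.842, 0.001]
force: [0.2, 0.5, -0.1]
width: 0.654
1 t [-0.0, 0.0005, 0.0015] r [0.1, 0.19, -0.1]
```

View pics/s15c.png

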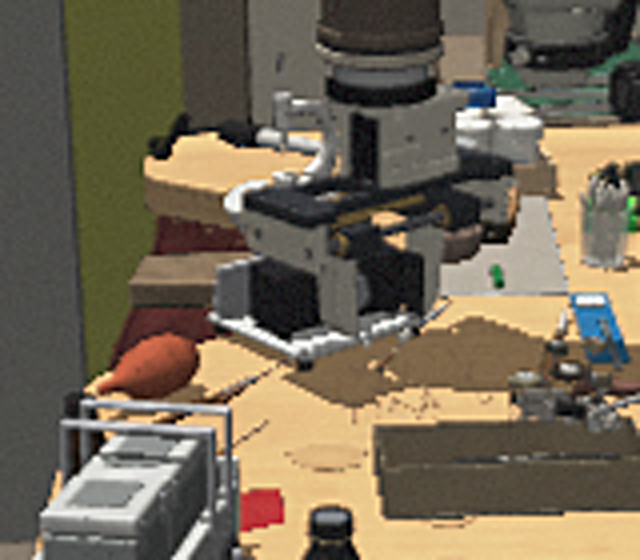

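View pics/w15.png

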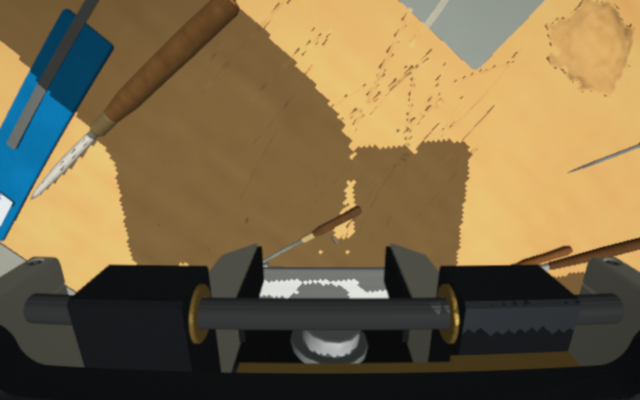

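```bash
python3 -m creep '[{"translation":[-0.004,0,0],"rot":[0,0,0],"jaw":0.06},{"translation":[-0.004,0,0],"rot":[0,0,0],"jaw":0.06},{"translation":[-0.004,0,0],"rot":[0,0,0],"jaw":0.06},{"translation":[-0.003,0,0],"rot":[0,0,0],"jaw":0.06},{"translation":[-0.003,0,0],"rot":[0,0,0],"jaw":0.06},{"translation":[-0.003,0,0],"rot":[0,0,0],"jaw":0.06},{"translation":[-0.003,0,0],"rot":[0,0,0],"jaw":0.06},{"translation":[-0.003,0,0],"rot":[0,0,0],"jaw":0.06},{"translation":[-0.003,0,0],"rot":[0,0,0],"jaw":0.06},{"translation":[-0.003,0,0],"rot":[0,0,0],"jaw":0.06},{"translation":[-0.003,0,0],"rot":[0,0,0],"jaw":0.06},{"translation":[-0.003,0,0],"rot":[0,0,0],"jaw":0.06}]'
cat >> h.py <<'E'
def ctr():
    s=arm.observe(); d=np.array(s['position'])-np.array([.5229,-.3868,0]); n=np.array([.6388,-.7694,0]); t=np.array([.7694,.6388,0])
    f=np.array(s['force']); print('n mm',(d@n*1e3).round(1),'t',(d@t*1e3).round(1),'Fn',(f@n).round(2),'Ft',(f@t).round(2),'Fz',f[2].round(2))
E
python3 - <<'E'
from h import *
ctr()
E
```

```text
clock: 21.05
position: [0.4754, -0.3389, 0.0386]
ee_rot: [1.337, 2.842, 0.001]
force: [-0.1, 0.2, -1.2]
width: 0.655
n mm -67.2 t -5.9 Fn -0.26 Ft 0.04 Fz -1.17
```

```bash
python3 -m creep '[{"translation":[-0.002,0,0],"rot":[0,0,0],"jaw":0.06},{"translation":[-0.002,0,0],"rot":[0,0,0],"jaw":0.06},{"translation":[-0.002,0,0],"rot":[0,0,0],"jaw":0.06},{"translation":[-0.002,0,0],"rot":[0,0,0],"jaw":0.06},{"translation":[-0.002,0,0],"rot":[0,0,0],"jaw":0.06}]'
python3 - <<'E'
from h import *
ctr(); snap('top','t16')
a=cv2.imread('pics/t16.png')[160:250,370:460]; cv2.imwrite('pics/t16c.png',cv2.resize(a,None,fx=6,fy=6,interpolation=2))
E
python3 -m creep '[{"translation":[-0.0015,0,0],"rot":[0,0,0],"jaw":0.06},{"translation":[-0.0015,0,0],"rot":[0,0,0],"jaw":0.06}]'
python3 - <<'E'
from h import *
ctr()
E
```

```text
clock: 21.47
position: [0.4817, -0.3466, 0.0387]
ee_rot: [1.337, 2.842, 0.001]
force: [-1.4, 0.8, -0.7]
width: 0.654
n mm -57.2 t -6.0 Fn -1.47 Ft -0.55 Fz -0.73
clock: 21.68
position: [0.4831, -0.3483, 0.0387]
ee_rot: [-1.337, -2.842, -0.001]
force: [-6.1, 7.4, 8.1]
width: 0.655
n mm -55.0 t -6.0 Fn -9.6 Ft 0.05 Fz 8.08
```

View pics/t16c.png

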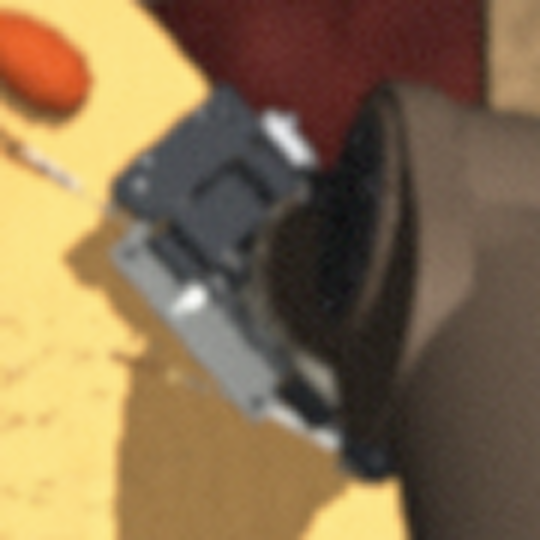

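```bash
python3 -m creep '[{"translation":[-0.0015,0,0],"rot":[0,0,0],"jaw":0.06},{"translation":[0,0,0],"rot":[0,0,0],"jaw":0.06},{"translation":[0,0,0],"rot":[0,0,0],"jaw":0.06}]'
python3 - <<'E'
from h import *
ctr()
E
```

```text
clock: 21.93
position: [0.4831, -0.3483, 0.0386]
ee_rot: [-1.336, -2.84, -0.002]
force: [-6.7, 6.9, 7.0]
width: 0.656
n mm -55.1 t -6.0 Fn -9.55 Ft -0.73 Fz 6.97
```

```bash
python3 -m creep '[{"translation":[0.005,0,0],"rot":[0,0,0],"jaw":0.06},{"translation":[0.02,0,0],"rot":[0,0,0],"jaw":0.06},{"translation":[0.025,0,0],"rot":[0,0,0],"jaw":0.0},{"translation":[0,0,-0.04],"rot":[0,0,0],"jaw":0.0},{"translation":[0,0,-0.04],"rot":[0,0,0],"jaw":0.0},{"translation":[-0.02,0,-0.04],"rot":[0,0,0],"jaw":0.0},{"translation":[-0.02,0,-0.02],"rot":[0,0,0],"jaw":0.0},{"translation":[0,0,0],"rot":[0,0,0],"jaw":0.0},{"translation":[0,0,0],"rot":[0,0,0],"jaw":0.0}]'
python3 - <<'E'
from h import *
ctr(); snap('wrist','w17')
i=optics.camera_info('wrist')
n=np.array([.6388,-.7694]);t=np.array([.7694,.6388])
for k in("button_face","counter_back","stop_face"):
  for l,s in find('wrist',k):
    X=onplane('wrist',l,.04,i); d=X[:2]-[.5229,-.3868]; print(k,l,s,X.round(4),'n',(d@n*1e3).round(1),'t',(d@t*1e3).round(1))
a=cv2.imread('pics/w17.png')[90:260,240:420]; cv2.imwrite('pics/w17c.png',cv2.resize(a,None,fx=4,fy=3.5,interpolation=2))
E
```

```text
clock: 22.68
position: [0.4782, -0.3426, 0.1774]
ee_rot: [1.337, 2.837, -0.001]
force: [-1.3, -0.1, -1.0]
width: 0.199
n mm -62.6 t -6.1 Fn -0.74 Ft -1.12 Fz -1.03
button_face [327.6, 195.6] 0.56 [ 0.4798 -0.3403  0.04  ] n -63.3 t -3.5
counter_back [323.7, 261.4] 0.93 [ 0.5154 -0.3885  0.04  ] n -3.5 t -6.8
stop_face [326.9, 263.7] 0.91 [ 0.519  -0.3884  0.04  ] n -1.2 t -4.0
```

View pics/w17.png

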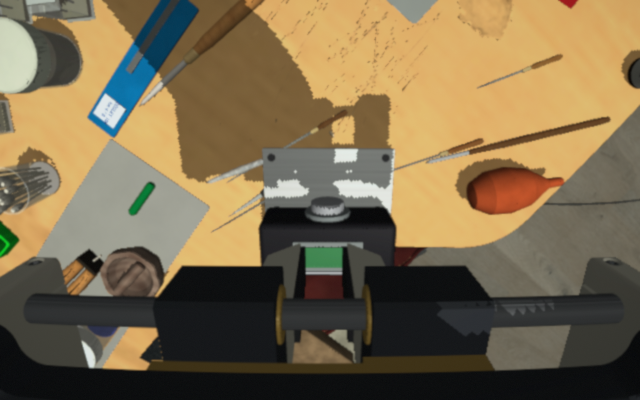

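```bash
python3 -m creep '[{"translation":[0.03,0.0025,0],"rot":[0,0,0],"jaw":0.0},{"translation":[0,0,0.035],"rot":[0,0,0],"jaw":0.0},{"translation":[0,0,0.035],"rot":[0,0,0],"jaw":0.0},{"translation":[0,0,0.035],"rot":[0,0,0],"jaw":0.0},{"translation":[0,0,0.032],"rot":[0,0,0],"jaw":0.0},{"translation":[0,0,0],"rot":[0,0,0],"jaw":0.0},{"translation":[0,0,0],"rot":[0,0,0],"jaw":0.0},{"translation":[0,0,0],"rot":[0,0,0],"jaw":0.0}]'
python3 - <<'E'
from h import *
ctr();snap('wrist','w18')
E
```

```text
clock: 23.55
position: [0.4606, -0.3163, 0.04]
ee_rot: [1.336, 2.842, 0.001]
force: [0.3, 0.1, 0.7]
width: 0.008
n mm -94.0 t -2.9 Fn 0.09 Ft 0.31 Fz 0.68
```

View pics/w18.png

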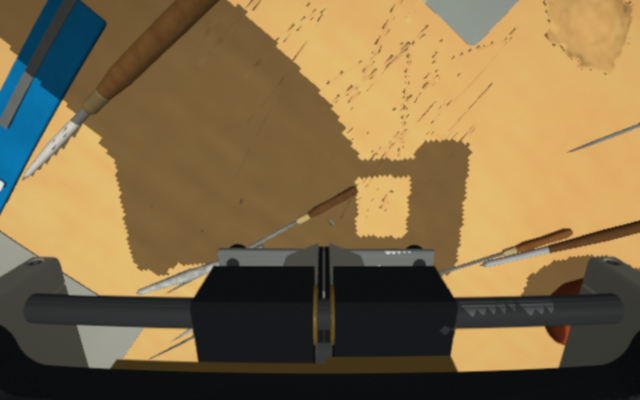

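```bash
python3 -m creep '[{"translation":[-0.008,0,0],"rot":[0,0,0],"jaw":0.0},{"translation":[-0.008,0,0],"rot":[0,0,0],"jaw":0.0},{"translation":[-0.006,0,0],"rot":[0,0,0],"jaw":0.0},{"translation":[-0.003,0,0],"rot":[0,0,0],"jaw":0.0},{"translation":[0,0,0],"rot":[0,0,0],"jaw":0.0}]'
python3 -c "from h import *;ctr()"
python3 -m creep '[{"translation":[-0.002,0,0],"rot":[0,0,0],"jaw":0.0},{"translation":[-0.002,0,0],"rot":[0,0,0],"jaw":0.0},{"translation":[0,0,0],"rot":[0,0,0],"jaw":0.0}]'
python3 -c "from h import *;ctr()"
```

```text
clock: 24.02
position: [0.4767, -0.3369, 0.0393]
ee_rot: [1.338, 2.84, 0.0]
force: [0.8, -0.4, 0.5]
width: 0.007
n mm -67.9 t -3.7 Fn 0.79 Ft 0.34 Fz 0.49
clock: 24.27
position: [0.4783, -0.3387, 0.0389]
ee_rot: [1.337, 2.842, 0.001]
force: [-1.0, 1.7, 1.8]
width: 0.007
n mm -65.5 t -3.6 Fn -1.92 Ft 0.34 Fz 1.83
```

```bash
python3 -m creep '[{"translation":[-0.002,0,0],"rot":[0,0,0],"jaw":0.0},{"translation":[-0.002,0,0],"rot":[0,0,0],"jaw":0.0},{"translation":[0,0,0],"rot":[0,0,0],"jaw":0.0}]'
python3 -c "from h import *;ctr()"
python3 -m creep '[{"translation":[-0.002,0,0],"rot":[0,0,0],"jaw":0.0},{"translation":[-0.001,0,0],"rot":[0,0,0],"jaw":0.0},{"translation":[0,0,0],"rot":[0,0,0],"jaw":0.0}]'
python3 -c "from h import *;ctr()"
```

```text
clock: 24.52
position: [0.4809, -0.3415, 0.0388]
ee_rot: [-1.337, -2.843, -0.001]
force: [-2.4, 3.2, 2.4]
width: 0.005
n mm -61.7 t -3.4 Fn -3.99 Ft 0.16 Fz 2.38
clock: 24.77
position: [0.4816, -0.3423, 0.0387]
ee_rot: [-1.335, -2.84, -0.002]
force: [-6.6, 8.8, 6.6]
width: 0.006
n mm -60.6 t -3.4 Fn -11.0 Ft 0.6 Fz 6.64
```

```bash
python3 -m creep '[{"translation":[-0.0015,0,0],"rot":[0,0,0],"jaw":0.0},{"translation":[0,0,0],"rot":[0,0,0],"jaw":0.0},{"translation":[0,0,0],"rot":[0,0,0],"jaw":0.0},{"translation":[0,0,0],"rot":[0,0,0],"jaw":0.0}]'
python3 -c "from h import *;ctr()"
python3 -m creep '[{"translation":[0.002,0,0],"rot":[0,0,0],"jaw":0.0},{"translation":[0.005,0,0],"rot":[0,0,0],"jaw":0.0},{"translation":[0.015,0,0],"rot":[0,0,0],"jaw":0.0},{"translation":[0.02,0,0],"rot":[0,0,0],"jaw":0.0},{"translation":[0,0,-0.04],"rot":[0,0,0],"jaw":0.0},{"translation":[0,0,-0.04],"rot":[0,0,0],"jaw":0.0},{"translation":[-0.02,0,-0.04],"rot":[0,0,0],"jaw":0.0},{"translation":[-0.035,0,-0.03],"rot":[0,0,0],"jaw":0.0},{"translation":[-0.02,0,-0.03],"rot":[0,0,0],"jaw":0.0},{"translation":[0,0,0],"rot":[0,0,0],"jaw":0.0},{"translation":[0,0,0],"rot":[0,0,0],"jaw":0.0}]'
python3 - <<'E'
from h import *
ctr();snap('wrist','w19');snap('side','s19');snap('top','t19')
a=cv2.imread('pics/s19.png')[140:320,200:420]; cv2.imwrite('pics/s19c.png',cv2.resize(a,None,fx=3,fy=3,interpolation=2))
E
```

```text
clock: 25.1
position: [0.4816, -0.3424, 0.0386]
ee_rot: [-1.333, -2.839, -0.002]
force: [-10.2, 12.3, 11.2]
width: 0.006
n mm -60.5 t -3.4 Fn -15.94 Ft 0.0 Fz 11.25
clock: 26.02
position: [0.5033, -0.3689, 0.2152]
ee_rot: [1.337, 2.836, -0.001]
force: [-0.8, 0.3, -0.5]
width: 0.004
n mm -26.3 t -3.6 Fn -0.72 Ft -0.39 Fz -0.5
```

View pics/w19.png

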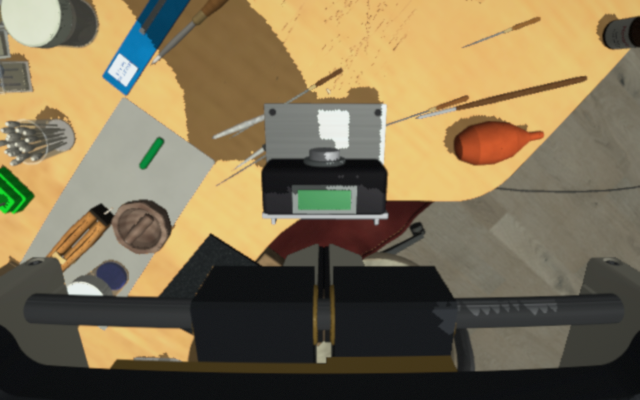

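View pics/s19c.png

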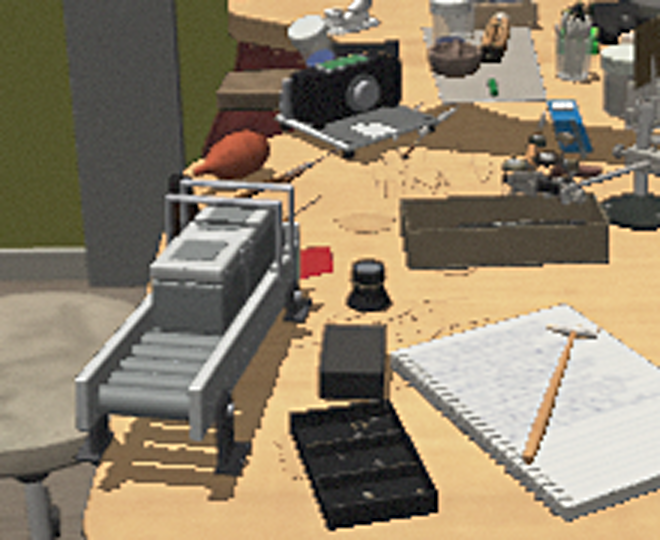

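```bash
python3 - <<'E'
import cv2
a=cv2.imread('pics/t19.png')[145:200,205:320]; cv2.imwrite('pics/t19c.png',cv2.resize(a,None,fx=6,fy=6,interpolation=2))
from h import *
import h
v=h._u
# short case's top-face upper end/lower end pixel predictions if resting properly
n=np.array([-np.sin(.12)*v[0],-np.sin(.12)*v[1],np.cos(.12)])
d=v*np.cos(.12)+np.array([0,0,np.sin(.12)])
w=np.array([-v[1],v[0],0])
O=h._c+np.array([0,0,.045])
for s in(-.135,-.040,.025):
    print(s,[(((proj('top',O+d*s+n*.046+w*q)-[205,145])*6).round(0)).tolist() for q in(.025,-.025)],[((proj('side',O+d*s+n*.046+w*q)-[200,140])*3).round(0).tolist() for q in(.025,-.025)])
E
```

```text
-0.135 [[588.0, 234.0], [603.0, 134.0]] [[271.0, 199.0], [207.0, 195.0]]
-0.04 [[395.0, 203.0], [412.0, 102.0]] [[242.0, 238.0], [172.0, 234.0]]
0.025 [[262.0, 181.0], [279.0, 80.0]] [[218.0, 268.0], [144.0, 264.0]]
```

View pics/t19c.png

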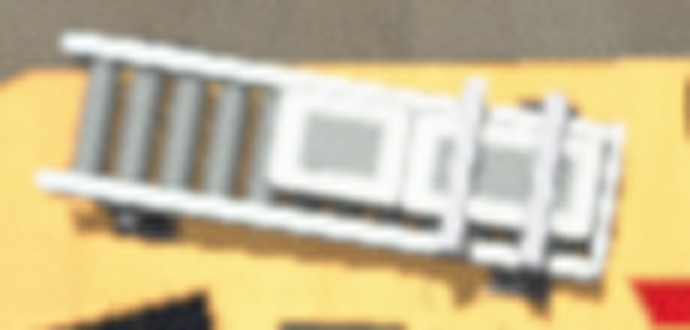

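```bash
python3 -c "
from cell import arm
print(arm.sign_off(), arm.observe()['clock'])"
```

```text
the job is handed in; nothing more can be done
the job is handed in; nothing more can be done
```

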